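# Pack and lock a sample transit case

## Robot

A 6-joint arm with a two-finger parallel gripper is mounted at the origin on the work surface. World frame = base frame: x ahead of the robot, y to its left, z up, the work surface at z = 0. Lengths are in m, angles in rad, forces in N, time in s.
With the tool pointing down it reaches from about 0.3 to 0.825 m from the base axis. Payload 5.4 kg.
Tool frame: the origin (TCP) lies between the finger pads; the fingertips stand 11 mm ahead of it and the grasp point (between the pads) lies 8 mm behind it (robot.tip_extent is the distance from the TCP to the fingertips, in m); z points along the fingers, y is the line along which they close (so a half turn about z gives the same grasp; the last joint's range is limited). The gripper opens to 92 mm and grips with 3 to 60 N. Pads are 20 mm wide; open, the fingers measure 128 mm over their backs; the gripper's body (75 mm by 189 mm) begins 69 mm behind the grasp point.
Start: joints at [0.89, 0.158, 1.597, -0, 1.386, -0.21], TCP at [0.261, 0.512, 0.226] pointing down, gripper open.
Joint ranges: [-2.91, 2.91], [-0.94, 2.29], [0.18, 2.7], [-1.29, 4.43], [0.17, 2.64], [-3, 3]. Speed limits (rad/s): [2.57, 2.57, 3.14, 3.14, 3.14, 3.14].

## Interface

Orientations are given as a unit quaternion [x, y, z, w].
In Python, from cell import robot gives the robot as it stands.
- The arm moves only by the shell command python3 -m inch 'ROWS' [FORCE]. ROWS is JSON, a list of rows, each a list of 5 numbers: the closure, from -1 (fully open) to 1 (shut), then the shift along the tool's x, y, z in cm, then the turn about the tool's z in rad. In form: [[claw, tx, ty, tz, yaw], ...]. A call has 1 to 10 rows; each row shifts and turns the commanded pose from where the row before left it, along the tool's axes as they then stand; what a row does not reach is not made up. A row lasts 1/12 s, in which the tool goes at most 41.7 mm and 7.16 degrees, less where a joint would pass 70% of its speed; a pose out of reach is approached as far as the arm can. A call with a gripper value outside its range is refused whole. The fingers move at their own pace and stop on an object; FORCE is the grip in N (left out, the last holds). Time passes only in rows, so rows that do not move let the fingers close. It gives the time, the measured TCP pose, the force, the opening and the grip force at its end, in the units of the state.
- robot.state(): the state, without advancing time (a new reading comes with each control period).
- robot.get_image(name): name is "scene" or "side" or "wrist"; returns a dict with "image" (480x640x3 uint8, red, green, blue), "vfov" (degrees; the focal length in pixels is half the picture's height over the tangent of half this angle, whatever the lens; pixels are square), "cx", "cy" (the principal point, pixels), "R" (3x3) and "t" (3): a world point X has camera coordinates R X + t; the wrist camera has in their place "mount" (4x4, takes a point from camera to tool coordinates, whose origin is the TCP and whose axes are the flange's). Camera axes: x right, y down, z forward; pixel columns grow to the right and rows downward; lengths in m; the calibration is good to about 2 mm. The wrist camera is an equidistant fisheye: a pixel r from the principal point sees the ray r / f radians off the axis. A picture is of the moment at which its call begins: read the wrist's pose just before it. There is no depth.
- robot.sign_off(): hands the job in; it is judged then, once.
The state is a dict: "t": time; "qpos": joint angles; "joint_velocities": joint speeds; "joint_efforts": joint torques, N m; "position": TCP position; "orientation": TCP orientation; "contact_force": force on the tool from outside, world axes, zero at the start; "ft_torque": the same for the moment, N m; "finger_gap": finger opening in m; "grasp_force": force on a finger pad.
Only numpy, scipy, OpenCV 4.12 (cv2) and the standard library are available. Lean on these libraries where they do the work, as an engineer would, in place of code of your own. Each camera call takes 0.05 s, during which the arm holds its last target. There are 200 camera calls.

## Task

Lay every red-capped sample tube that lies loose on the bench (not those in cups and boxes) side by side in the well of the white transit case, slide the blue lid fully shut over them, and then use the two-pin spanner, with both pins in the ring's holes, to turn the lid's ring clockwise to its stop. After that take the yellow stylus and check the lid's front seam: draw its tip slowly (no faster than about 4 cm/s) along the bottom of the black groove from the right-hand end to the left-hand end, as seen from the robot. Finish with the spanner standing and the stylus on its feet on the green mat, and leave the blue-capped tube and everything else on the bench alone.

Things in the scene. Friction and masses are not known exactly. Their poses are not given: they have to be found in the camera images.
- tube1: clear sample tube with a RED cap, lying on its side, 62 mm long, body 15 mm thick, 20 g; hexagonal cap (16 mm long) and hexagonal white foot, 17 mm across flats, keep it from rolling. Origin on its axis at mid-length (8.5 mm above what it lies on), x axis towards the cap; y and z may be turned about it. Two or three such tubes are present (None: absent).
- tube2: clear sample tube with a RED cap, lying on its side, 62 mm long, body 15 mm thick, 20 g; hexagonal cap (16 mm long) and hexagonal white foot, 17 mm across flats, keep it from rolling. Origin on its axis at mid-length (8.5 mm above what it lies on), x axis towards the cap; y and z may be turned about it. Two or three such tubes are present (None: absent).
- tube3: clear sample tube with a RED cap, lying on its side, 62 mm long, body 15 mm thick, 20 g; hexagonal cap (16 mm long) and hexagonal white foot, 17 mm across flats, keep it from rolling. Origin on its axis at mid-length (8.5 mm above what it lies on), x axis towards the cap; y and z may be turned about it. Two or three such tubes are present (None: absent).
- blue_tube: a tube of the same shape and size with a BLUE cap, lying among the others; it is not to be moved. Origin and axes as for the red-capped tubes.
- case: white transit case, fixed on the bench; 200 mm (x from -107 to +93) by 206 mm (y), 52 mm high. Origin at bench level, x away from the robot, y to the left, small yaw. The right half (-y) holds the open-topped well, the left half is a solid deck under the open lid. The seam groove runs along y on its front (-x) edge, between the front lip and the shut lid's front edge.
- well (a point): centre of the floor of the well, 8 mm above the bench, axes as the case. The well is 140 mm (x) by 78 mm (y), 36 mm deep; tubes are laid in it with their length along y, side by side, say 40 mm apart in x.
- lid (a joint): sliding lid: 0 = fully shut over the well (at its stop), 0.085 m = fully open over the deck. It slides along the case's y axis, towards -y to shut; about 7 N of friction, no spring.
- lid_grip (a point): on the black upright fin by which the lid is slid: 14 mm thick (y), 20 mm wide (x), 36 mm high; this point is in its middle, 12 mm below its top and 76 mm above the bench. Axes as the case. The blue lid is a plate 170 mm (x) by 110 mm (y), its top 52 mm above the bench; the fin stands 68 mm in +x from the lid's centre.
- ring (a joint): aluminium locking ring on top of the lid: 0 = fully unlocked, it turns clockwise seen from above up to its stop at 1.3 rad; locked above 1.2. Stays where it is left; takes about 0.12 N m to turn.
- ring_center (a point): centre of the ring's underside, on the lid's top (52 mm above the bench); it turns with the ring and moves with the lid. The ring is 92 mm across, 14 mm high, with a 46 mm wide bore down to the lid. Its two pin holes, 11 mm wide and 14 mm deep, lie at y = -36 and y = +36 mm in this frame.
- spanner: two-pin spanner, 220 g, upright. Origin: centre of its underside, z up. Foot: pilot 36 mm across, 12 high. Bar 24 (x) by 90 mm (y), z 12 to 24; 6 mm pins under it at y = -36 and +36, tapered ends at z = 3. Grip: orange blade 16 mm thick (x), 42 wide (y), z 24 to 70. Seated, the bar lies on the ring and the origin is 2 mm above the ring's underside; either pin fits either hole.
- stylus: yellow stylus, 70 g, standing level on tip and heel. Origin at foot level under the middle of its bar, z up; bar 100 mm long (x), 14 wide (y), z 22 to 38; steel tip 7 mm thick, round end, hangs at x = +44 down to z = 0; black heel 52 mm wide, 8 thick, at x = -44 down to z = 0. Held level, x along the case's x, its heel hangs free in front of the case.
- stylus_tip (a point): the lowest point of the stylus's round tip, axes as the stylus.
- seam_start (a point): right-hand end of the seam check: middle of the groove's bottom, y = -86 mm in the case's frame, axes as the case; the seam runs from here straight along the case's y axis. The black-bottomed groove is 14 mm wide (case x -99 to -85), 6 mm deep (bottom 46 mm, rims 52 mm above the bench), from case y = -98 to +15 mm.
- seam_end (a point): left-hand end of the seam check: on the groove's bottom, at y = +3 mm in the case's frame.
- mat: green tool mat lying on the bench, fixed, 240 mm (x) by 170 mm (y), 2 mm thick; origin at the centre of its underside.
- cup_a: clear cup of red-capped tubes, 74 mm wide, 100 mm high, a bystander; origin under its centre.
- cup_b: another such cup, a bystander.
- rack: loose dark blue tube rack, 100 x 150 x 30 mm, a bystander; origin under its centre.
- marker: marker pen lying on the bench, 118 mm long, 14 mm thick, a bystander.
- tape: roll of yellow tape, 64 mm wide, 20 mm high, a bystander.

How it is judged:
By the outcome, as a careful person would: the job done as asked, in the order asked, and still so for the second after the job is handed in, with the robot touching nothing.
Of tube1, tube2, tube3 only 2 to 3 are there at a start; the rules pass over those that are not, and their reading is None.
At some moment in a run one of tube1, tube2, tube3, spanner may be knocked a few centimetres aside while the robot is not near it.
It also fails if it takes over 210 s, if anything falls off the work surface, if the arm or the gripper's body presses on something with over 40 N, if the wrist force passes 120 N, or if a joint passes its speed limit or range.

## Working session

There is one attempt and no reset: what is moved stays moved. The work goes in short steps, Python scripts to look and compute and a shell command to move; the robot and the scene stay as the last step left them, time stands still between calls to the robot, and variables do not carry over. Pictures are saved under pics/ and viewed, at most 14 in all, crops included, and the job is handed in when it is done.

```bash
ls; mkdir -p pics; cat > h.py <<'E'
import numpy as np, cv2
from cell import robot
from scipy.spatial.transform import Rotation as Ro
def snap(n,f=None):
    s=robot.state(); d=robot.get_image(n); d['s']=s
    if f: cv2.imwrite('pics/'+f+'.png',d['image'][:,:,::-1])
    return d
def ray(d,u,v):
    f=240/np.tan(np.radians(d['vfov'])/2); x=(u-d['cx']);y=(v-d['cy'])
    if 'mount' in d:
        r=np.hypot(x,y);th=r/f;c=np.array([np.sin(th)*x/max(r,1e-9),np.sin(th)*y/max(r,1e-9),np.cos(th)])
        M=np.array(d['mount']);Rw=Ro.from_quat(d['s']['orientation']).as_matrix()
        return Rw@M[:3,3]+np.array(d['s']['position']),Rw@M[:3,:3]@c
    R=np.array(d['R']);t=np.array(d['t'])
    return -R.T@t,R.T@np.array([x/f,y/f,1])
def onz(d,u,v,z):
    o,r=ray(d,u,v);return o+r*(z-o[2])/r[2]
def proj(d,X):
    f=240/np.tan(np.radians(d['vfov'])/2);X=np.array(X,float)
    if 'mount' in d:
        M=np.array(d['mount']);Rw=Ro.from_quat(d['s']['orientation']).as_matrix()
        p=M[:3,:3].T@(Rw.T@(X-d['s']['position'])-M[:3,3]);r=np.hypot(p[0],p[1]);th=np.arctan2(r,p[2])
        return np.array([d['cx']+f*th*p[0]/r,d['cy']+f*th*p[1]/r])
    p=np.array(d['R'])@X+d['t'];return np.array([d['cx']+f*p[0]/p[2],d['cy']+f*p[1]/p[2]])
E
python3 - <<'E'
from h import *
for n in ['scene','side','wrist']:
    d=snap(n,n+'0'); print(n,d['vfov'],d['cx'],d['cy'],np.round(ray(d,320,240),3).tolist())
print(np.round(d['mount'],3),d['s'])
E
```

```text
pics
scene 54.33903452036599 325.6463828024444 229.5289516609605 [[1.193, 0.501, 0.683], [-0.622, -0.469, -0.628]]
side 52.63181283054248 316.2431899169936 243.90746395434942 [[0.405, -0.709, 0.651], [0.188, 0.778, -0.6]]
wrist 65.70646984690485 314.55417947502525 244.103417380591 [[0.185, 0.551, 0.385], [0.262, -0.118, -0.958]]
[[ 0.    -0.955 -0.298  0.085]
 [ 1.     0.     0.001  0.001]
 [-0.001 -0.298  0.955 -0.16 ]
 [ 0.     0.     0.     1.   ]] {'t': 0.1, 'qpos': array([ 8.89904635e-01,  1.58992928e-01,  1.59805750e+00,  5.43996583e-06,
        1.38621080e+00, -2.10107724e-01]), 'joint_velocities': array([-0.00030377, -0.0012345 , -0.00266875, -0.0004829 , -0.00123372,
        0.00039684]), 'joint_efforts': array([ 2.99093754e-04, -3.86507142e+01, -3.22957456e+01,  7.03416578e-02,
        3.40433232e-02, -5.99282339e-05]), 'position': array([0.26049097, 0.51201478, 0.22473793]), 'orientation': array([ 2.33224584e-01,  9.72422541e-01, -7.51707112e-04, -3.61915190e-04]), 'contact_force': array([ 0.22233224, -0.60412112,  0.32328175]), 'ft_torque': array([ 0.01252654, -0.01628577, -0.03507798]), 'grasp_force': 0.0, 'finger_gap': 0.09171480833608331}
```

View pics/scene0.png

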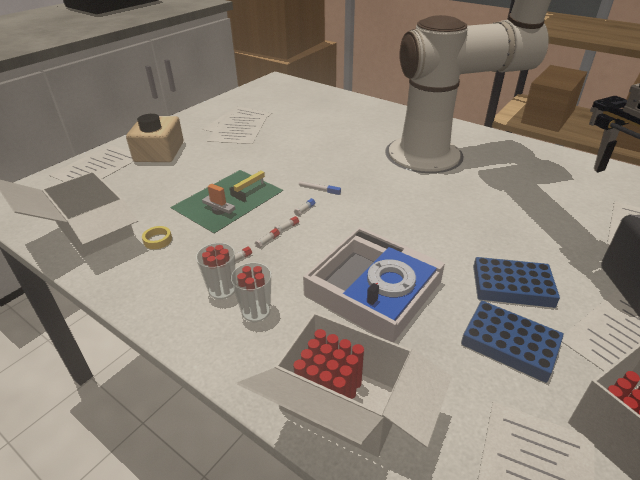

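View pics/side0.png

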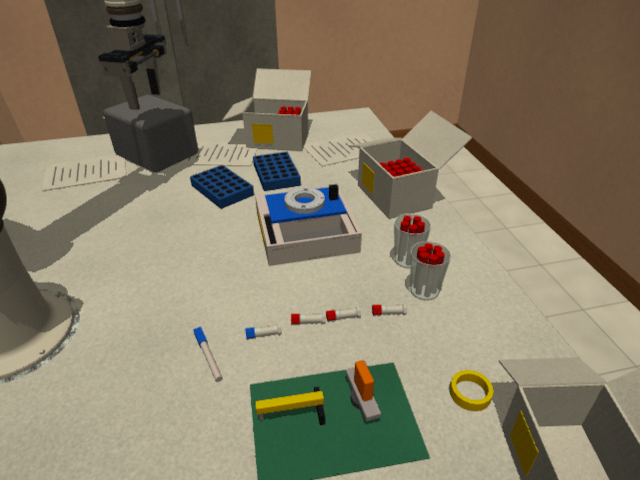

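```bash
python3 - <<'E'
from h import *
d=snap('side')
def p(n,a,z): print(n,[np.round(onz(d,u,v,z)[:2],3).tolist() for u,v in a])
p('tubes cap/foot',[(251,332),(279,330),(296,319),(322,318),(332,314),(357,313),(377,309),(404,309)],.0085)
p('mat',[(250,380),(410,366),(425,458),(258,478)],.002)
p('stylus bar',[(257,408),(323,398)],.04)
p('spanner grip top',[(356,364),(371,362),(374,397)],.07)
p('case rim',[(268,258),(358,248),(258,195)],.052)
p('ring',[(304,199)],.066)
p('fin',[(333,188)],.088)
d=snap('scene')
p('scene ring',[(391,277)],.066); p('fin',[(373,287)],.088)
p('tubes',[(313,204),(297,213),(295,221),(278,231),(276,232),(259,242),(247,252)],.0085)
E
```

```text
tubes cap/foot [[0.424, -0.109], [0.473, -0.116], [0.507, -0.097], [0.554, -0.106], [0.574, -0.101], [0.619, -0.109], [0.658, -0.108], [0.707, -0.12]]
mat [[0.409, -0.206], [0.67, -0.241], [0.63, -0.395], [0.399, -0.368]]
stylus bar [[0.412, -0.286], [0.509, -0.292]]
spanner grip top [[0.566, -0.267], [0.589, -0.269], [0.573, -0.328]]
case rim [[0.48, 0.036], [0.66, 0.024], [0.493, 0.275]]
ring [[0.59, 0.209]]
fin [[0.656, 0.204]]
scene ring [[0.594, 0.218]]
fin [[0.657, 0.215]]
tubes [[0.418, -0.103], [0.473, -0.112], [0.502, -0.095], [0.556, -0.103], [0.561, -0.104], [0.612, -0.111], [0.654, -0.109]]
```

```bash
cat >> h.py <<'E'
def go(x=None,y=None,z=None,yaw=None):
    "shift in the present tool axes (cm) and turn about tool z (rad) to reach TCP xyz and closing-line yaw (deg)"
    s=robot.state();R=Ro.from_quat(s['orientation']).as_matrix();p=s['position']
    w=np.array([p[i] if v is None else v for i,v in enumerate((x,y,z))])
    cy=np.degrees(np.arctan2(R[1,1],R[0,1]))
    t=0 if yaw is None else -np.radians((yaw-cy+90)%180-90)
    print('at',np.round(p,4),'yaw %.1f'%cy,'shift',np.round(R.T@(w-p)*100,2),'turn %.3f'%t,'q6 %.2f'%s['qpos'][5])
def blobs(d,lo,hi,amin=15):
    m=cv2.inRange(cv2.cvtColor(d['image'],cv2.COLOR_RGB2HSV),np.array(lo),np.array(hi))
    n,l,st,c=cv2.connectedComponentsWithStats(m)
    return [(c[i],st[i,4],cv2.minAreaRect(np.argwhere(l==i)[:,::-1].astype(np.float32))) for i in range(1,n) if st[i,4]>=amin]
E
python3 -c "
from h import *
go(.6,-.11,.25,80)"
```

```text
at [0.2607 0.5122 0.2252] yaw 63.0 shift [-58.47 -40.06  -2.46] turn -0.296 q6 -0.21
```

```bash
python3 -m inch '[[-1,-2.92,-2,-0.12,0],[-1,-2.92,-2,-0.12,0],[-1,-2.92,-2,-0.12,0],[-1,-2.92,-2,-0.12,0],[-1,-2.92,-2,-0.12,0],[-1,-2.92,-2,-0.12,0],[-1,-2.92,-2,-0.12,0],[-1,-2.92,-2,-0.12,0],[-1,-2.92,-2,-0.12,0],[-1,-2.92,-2,-0.12,0]]'; python3 -m inch '[[-1,-2.92,-2,-0.12,0],[-1,-2.92,-2,-0.12,0],[-1,-2.92,-2,-0.12,0],[-1,-2.92,-2,-0.12,0],[-1,-2.92,-2,-0.12,0],[-1,-2.92,-2,-0.12,0],[-1,-2.92,-2,-0.12,0],[-1,-2.92,-2,-0.12,0],[-1,-2.92,-2,-0.12,0],[-1,-2.92,-2,-0.12,0]]'; python3 -m inch '[[-1,0,0,0,-0.1],[-1,0,0,0,-0.1],[-1,0,0,0,-0.1],[-1,0,0,0,0],[-1,0,0,0,0]]'
python3 - <<'E'
from h import *
go(.6,-.11,.25,80)
d=snap('wrist','w1')
for lo,hi in [((0,150,90),(8,255,255)),((172,150,90),(180,255,255)),((105,120,60),(125,255,255)),((0,0,215),(180,40,255))]:
    for c,a,r in blobs(d,lo,hi,40): print(lo[0],np.round(c),a,np.round(onz(d,*c,.0085)[:2],3))
E
```

```text
t: 1.08
position: [0.4308, 0.2001, 0.2377]
orientation: [0.233, 0.972, 0.0, 0.0]
contact_force: [0.3, 0.4, -0.4]
finger_gap: 0.0922
grasp_force: 0.0
t: 1.92
position: [0.6004, -0.1107, 0.2495]
orientation: [0.233, 0.972, 0.0, -0.0]
contact_force: [0.3, 0.4, 0.5]
finger_gap: 0.0916
grasp_force: 0.0
t: 2.33
position: [0.5998, -0.1089, 0.2494]
orientation: [0.087, 0.996, 0.0, -0.0]
contact_force: [0.5, -0.1, 0.3]
finger_gap: 0.0919
grasp_force: 0.0
at [ 0.5998 -0.1089  0.2494] yaw 80.1 shift [-0.04 -0.1  -0.06] turn 0.001 q6 -1.77
0 [310. 121.] 206 [ 0.504 -0.096]
0 [314. 182.] 197 [ 0.57  -0.103]
0 [322. 258.] 182 [ 0.658 -0.11 ]
0 [624. 327.] 67 [0.875 0.375]
0 [613. 334.] 73 [0.879 0.348]
0 [602. 339.] 55 [0.881 0.322]
0 [623. 339.] 71 [0.901 0.38 ]
0 [612. 346.] 71 [0.905 0.352]
0 [621. 352.] 66 [0.929 0.384]
0 [375. 375.] 782 [ 0.835 -0.066]
105 [630.  33.] 639 [0.41  0.376]
105 [284.  47.] 252 [ 0.419 -0.109]
105 [578. 159.] 5121 [0.585 0.239]
105 [591. 169.] 584 [0.6   0.263]
```

View pics/w1.png

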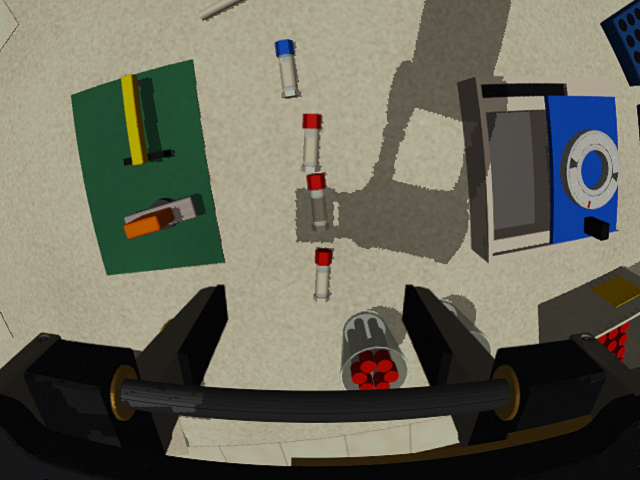

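```bash
python3 - <<'E'
from h import *
d=snap('wrist')
def p(n,a,z): print(n,[np.round(onz(d,u,v,z)[:2],4).tolist() for u,v in a])
p('tubes',[(286,47),(290,92),(312,121),(310,168),(316,182),(320,226),(323,256),(321,297)],.0085)
p('cup bottom, rim',[(362,318)],.0);p('rim',[(345,350),(406,350),(375,392),(375,330)],.1)
p('case corners',[(459,83),(490,262)],.052)
p('groove ends',[(482,91),(548,90)],.046)
p('ring bore',[(594,170)],.052)
p('ring outer',[(592,169)],.066)
p('lid corners right',[(548,95),(553,243)],.052)
p('fin top',[(597,232)],.088)
s=snap('scene');q=snap('side')
def tri(u1,v1,u2,v2):
    o1,r1=ray(s,u1,v1);o2,r2=ray(q,u2,v2);a=np.linalg.lstsq(np.c_[r1,-r2],o2-o1,rcond=None)[0]
    A=o1+a[0]*r1;B=o2+a[1]*r2;print(np.round((A+B)/2,4),np.linalg.norm(A-B))
print('cup bottoms',onz(q,425,292,0),onz(s,221,290,0))
E
```

```text
tubes [[0.4192, -0.107], [0.4694, -0.1114], [0.5046, -0.094], [0.5543, -0.1049], [0.5705, -0.1012], [0.62, -0.1052], [0.6554, -0.1078], [0.7061, -0.1187]]
cup bottom, rim [[0.7484, -0.0733]]
rim [[0.7249, -0.0992], [0.738, -0.0383], [0.7865, -0.0748], [0.7075, -0.0674]]
case corners [[0.4866, 0.0569], [0.6804, 0.0756]]
groove ends [[0.496, 0.0843], [0.4977, 0.1704]]
ring bore [[0.5929, 0.2292]]
ring outer [[0.5885, 0.2132]]
lid corners right [[0.5035, 0.1652], [0.6733, 0.1632]]
fin top [[0.6559, 0.2036]]
cup bottoms [ 0.76759247 -0.07868173  0.        ] [ 0.76671362 -0.07663964  0.        ]
```

```bash
python3 -c "
from h import *
go(.527,-.099,.014,78)"
```

```text
at [ 0.5998 -0.1088  0.2496] yaw 80.1 shift [ 7.34 -0.28 23.56] turn 0.038 q6 -1.78
```

```bash
python3 -m inch '[[-1,2.45,-0.1,0,0],[-1,2.45,-0.1,2,0],[-1,2.44,-0.08,3,0],[-1,0,0,3.5,0.038],[-1,0,0,3.5,0],[-1,0,0,3.5,0],[-1,0,0,3,0],[-1,0,0,2.5,0],[-1,0,0,1.56,0],[-1,0,0,1,0]]'; python3 -m inch '[[-1,0,0,0,0],[1,0,0,0,0],[1,0,0,0,0],[1,0,0,0,0],[1,0,0,0,0],[1,0,0,0,0],[1,0,0,0,0],[1,0,0,0,0],[1,0,0,0,0]]' 12;  python3 -c "
from h import *
go(.5,-.0,.15,-3)"
```

```text
t: 3.37
position: [0.5256, -0.0985, 0.0117]
orientation: [0.105, 0.995, 0.001, -0.002]
contact_force: [0.6, 0.0, 1.0]
finger_gap: 0.092
grasp_force: 0.0
t: 4.12
position: [0.5271, -0.0993, 0.0141]
orientation: [0.104, 0.995, 0.0, 0.0]
contact_force: [0.0, 0.1, 0.8]
finger_gap: 0.0407
grasp_force: 0.0
at [ 0.5271 -0.0993  0.0141] yaw 78.0 shift [  4.71   9.15 -13.6 ] turn 1.414 q6 -1.77
```

```bash
python3 -m inch '[[1,0,0,0,0],[1,0,0,0,0],[1,0,0,0,0],[1,0,0,0,0],[1,0,0,0,0],[1,0,0,-1,0],[1,0,0,-2.5,0],[1,0,0,-3.5,0],[1,0,0,-4,0],[1,0,0,-4,0]]' ; python3 -m inch '[[1,0,0,-4,0],[1,0,0,-2,0.1],[1,0,0,0,0.12],[1,0,0,0,0.12],[1,0,0,0,0.12],[1,0,0,0,0.12],[1,0,0,0,0.12],[1,0,0,0,0.12],[1,0,0,0,0.12],[1,0,0,0,0.12]]' ;   python3 -m inch '[[1,0,0,0,0.12],[1,0,0,0,0.12],[1,0,0,0,0.12],[1,0,0,0,0]]' ;python3 -c "
from h import *
go(.58,.10,.25,-3)"
```

```text
t: 4.95
position: [0.5264, -0.0989, 0.1659]
orientation: [0.104, 0.995, 0.0, -0.0]
contact_force: [1.6, 0.6, 0.1]
finger_gap: 0.0145
grasp_force: 12.0
t: 5.78
position: [0.5269, -0.0992, 0.2247]
orientation: [0.595, 0.804, 0.0, 0.0]
contact_force: [0.6, 1.0, -1.4]
finger_gap: 0.0145
grasp_force: 12.0
t: 6.12
position: [0.527, -0.0992, 0.2247]
orientation: [0.728, 0.685, 0.0, 0.0]
contact_force: [0.7, -1.2, 0.0]
finger_gap: 0.0147
grasp_force: 12.0
at [ 0.527  -0.0992  0.2247] yaw -3.5 shift [20.2   4.08 -2.53] turn -0.009 q6 -0.35
```

Tube 1 held. Move above the well and look.

```bash
python3 -m inch '[[1,3.3,0.68,-0.42,0],[1,3.3,0.68,-0.42,0],[1,3.3,0.68,-0.42,0],[1,3.3,0.68,-0.42,0],[1,3.3,0.68,-0.42,0],[1,3.3,0.68,-0.42,0],[1,0,0,0,0],[1,0,0,0,0]]'; python3 -c "
from h import *
d=snap('wrist','w2');go(.58,.1,.25,-3)"
```

```text
t: 6.78
position: [0.5793, 0.0974, 0.2498]
orientation: [0.725, 0.688, 0.0, 0.0]
contact_force: [-1.0, 0.3, -0.7]
finger_gap: 0.0147
grasp_force: 12.0
at [0.5791 0.0962 0.2494] yaw -3.1 shift [ 0.39  0.07 -0.06] turn -0.002 q6 0.01
```

View pics/w2.png

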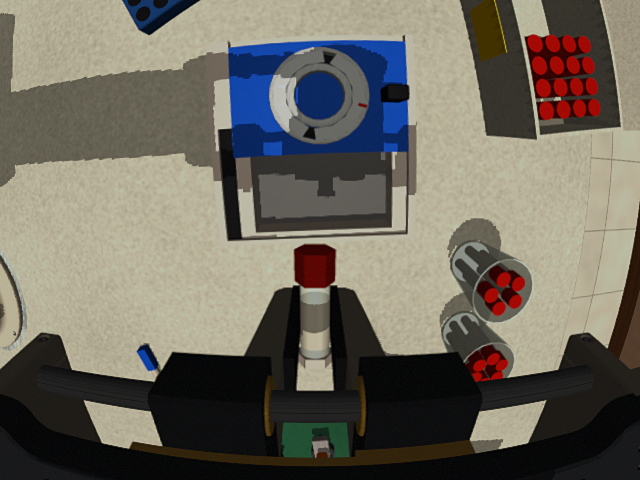

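```bash
python3 - <<'E'
from h import *
d=snap('wrist')
def p(n,a,z): print(n,[np.round(onz(d,u,v,z)[:2],4).tolist() for u,v in a])
p('case near corners',[(228,240),(409,236)],.052)
p('lid near edge',[(232,157),(409,150)],.052)
p('lid left edge far',[(230,46),(406,41)],.052)
p('groove l/r near end',[(228,237),(243,237)],.052)
p('well rim l,r',[(256,226),(392,222)],.052)
p('well floor near edge',[(260,230),(392,226)],.008)
for c,a,r in blobs(d,(105,150,80),(125,255,255),500): print(c,a,r,np.round(onz(d,*c,.052),3))
p('ring outer top',[(319,95)],.066);p('bore bottom',[(321,96)],.052);p('fin',[(399,93)],.088)
E
```

```text
case near corners [[0.4896, 0.0793], [0.6747, 0.0735]]
lid near edge [[0.5026, 0.1629], [0.6747, 0.1609]]
lid left edge far [[0.5077, 0.273], [0.6767, 0.2696]]
groove l/r near end [[0.49, 0.0825], [0.5057, 0.0816]]
well rim l,r [[0.5203, 0.0923], [0.6567, 0.0891]]
well floor near edge [[0.5166, 0.0764], [0.6657, 0.0731]]
[315.02829694  97.95327511] 11450 ((318.2973937988281, 96.01751708984375), (113.508544921875, 177.36395263671875), 87.78319549560547) [0.586 0.214 0.052]
[318.65419501  94.15079365] 1764 ((318.54998779296875, 94.14999389648438), (48.08325958251953, 45.67910385131836), 8.13010311126709) [0.59  0.217 0.052]
ring outer top [[0.5897, 0.2152]]
bore bottom [[0.5917, 0.2155]]
fin [[0.6583, 0.2133]]
```

```bash
python3 - <<'E'
from h import *
d=snap('wrist');im=d['image']
c=cv2.resize(im[130:260,210:430],None,fx=3.6,fy=3.6,interpolation=cv2.INTER_CUBIC);cv2.imwrite('pics/c1.png',c[:,:,::-1])
E
```

```text
(no output)
```

View pics/c1.png

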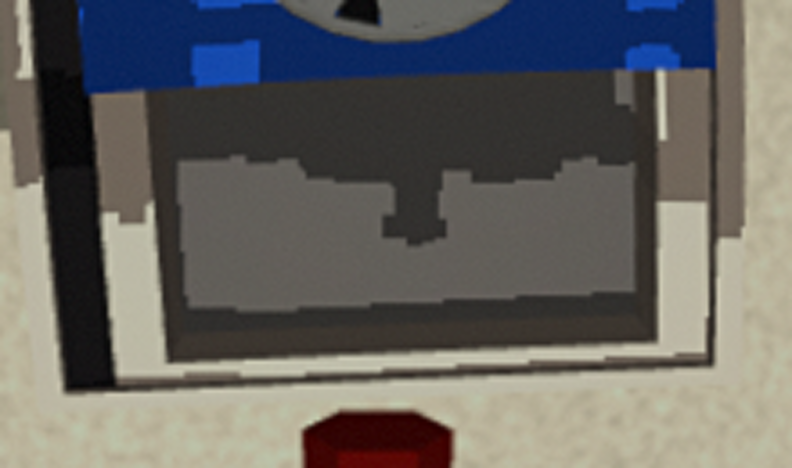

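```bash
python3 - <<'E'
from h import *
d=snap('wrist')
for n,a in [('well rim near',[(256.4,230.3),(391.9,224.4)]),('outer near',[(242,237),(408,231.4)]),('well under lid',[(251,155.5),(392,149.7)]),('groove l,r near',[(228,238.5),(242,237)])]:
  for z in (.046,.044): print(n,z,[np.round(onz(d,u,v,z)[:2],4).tolist() for u,v in a])
E
```

```text
well rim near 0.046 [[0.5189, 0.0854], [0.6575, 0.0838]]
well rim near 0.044 [[0.5186, 0.0849], [0.6579, 0.0833]]
outer near 0.046 [[0.5031, 0.0792], [0.6746, 0.0755]]
outer near 0.044 [[0.5027, 0.0786], [0.6751, 0.0749]]
well under lid 0.046 [[0.5204, 0.1615], [0.6588, 0.1598]]
well under lid 0.044 [[0.5201, 0.1614], [0.6592, 0.1596]]
groove l,r near 0.046 [[0.488, 0.0785], [0.5031, 0.0792]]
groove l,r near 0.044 [[0.4875, 0.0779], [0.5027, 0.0786]]
```

```bash
python3 -c "
from h import *
go(.549,.1247,.0235,-1.6)"
```

```text
at [0.579  0.0948 0.249 ] yaw -3.4 shift [ 2.81 -3.15 22.55] turn -0.031 q6 0.02
```

```bash
python3 -m inch '[[1,1,-1.1,0,-0.031],[1,1,-1.1,2,0],[1,0.8,-0.95,3,0],[1,0,0,3.5,0],[1,0,0,3.5,0],[1,0,0,3,0],[1,0,0,0,0],[1,0,0,0,0],[1,0,0,0,0]]'; python3 -c "
from h import *
for i in range(3): snap('wrist');go(.549,.1247,.0235,-1.6)"
```

```text
t: 7.73
position: [0.5499, 0.1252, 0.1014]
orientation: [0.716, 0.698, 0.001, 0.001]
contact_force: [0.2, -0.1, 1.2]
finger_gap: 0.0144
grasp_force: 12.0
at [0.5506 0.1252 0.1021] yaw -1.5 shift [-0.06 -0.2   7.86] turn 0.001 q6 0.04
at [0.5508 0.1252 0.1022] yaw -1.5 shift [-0.06 -0.22  7.87] turn 0.001 q6 0.04
at [0.5507 0.1252 0.102 ] yaw -1.5 shift [-0.06 -0.21  7.84] turn 0.001 q6 0.04
```

```bash
python3 -m inch '[[1,-0.06,-0.2,2.5,0],[1,0,0,2.5,0],[1,0,0,1.5,0],[1,0,0,0.8,0],[1,0,0,0.55,0],[1,0,0,0,0],[0.52,0,0,0,0],[0.52,0,0,0,0],[0.52,0,0,0,0]]'; python3 -m inch '[[0.52,0,0,-1.5,0],[0.52,0,0,-2.5,0],[0.52,0,0,-3.5,0],[0.52,0,0,-4,0],[0.52,0,0,-4,0],[0.52,0,0,-4,0],[0.52,0,0,-3,0],[0,0,0,0,0]]';  python3 -c "
from h import *
d=snap('side','s2')
for c,a,r in blobs(d,(0,150,90),(8,255,255),20): print(c,a,np.round(onz(d,*c,.0085)[:2],3))
go(.5935,-.103,.25,85)"
```

```text
t: 8.63
position: [0.5478, 0.1247, 0.0217]
orientation: [0.717, 0.698, 0.001, 0.001]
contact_force: [-0.8, -0.1, 1.0]
finger_gap: 0.022
grasp_force: 0.0
t: 9.3
position: [0.5508, 0.1249, 0.2548]
orientation: [0.716, 0.698, 0.005, 0.005]
contact_force: [-0.1, -0.8, 0.9]
finger_gap: 0.0271
grasp_force: 0.0
[289.41121495 109.82242991] 107 [0.682 0.873]
[400.9956044  166.57142857] 455 [0.903 0.398]
[412.68582375 223.94636015] 261 [0.828 0.133]
[292.58974359 232.41025641] 39 [0.553 0.167]
[431.04278075 253.23796791] 374 [0.824 0.022]
[376.68292683 309.30487805] 82 [ 0.657 -0.109]
[330.76470588 314.81176471] 85 [ 0.571 -0.102]
at [0.5494 0.1248 0.2509] yaw -1.5 shift [-22.65   5.02   0.13] turn -1.510 q6 0.04
```

```bash
python3 -c "
import cv2;im=cv2.imread('pics/s2.png');cv2.imwrite('pics/s2c.png',cv2.resize(im[170:350,200:460],None,fx=2.5,fy=2.5))"
```

```text
(no output)
```

View pics/s2c.png

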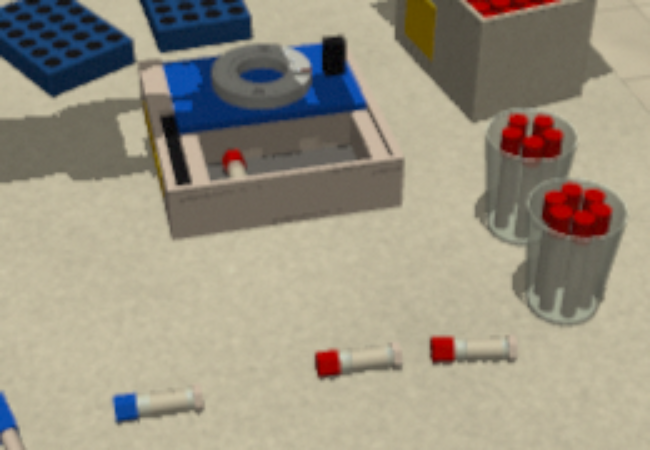

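```bash
python3 -m inch '[[0,-3.24,0.72,0,0],[0,-3.24,0.72,0,0],[0,-3.24,0.72,0,0],[0,-3.24,0.72,0,0],[0,-3.24,0.72,0,0],[0,-3.24,0.72,0,0],[0,-3.21,0.7,0,0],[-0.2,0,0,0,-0.12],[-0.2,0,0,0,-0.12],[-0.2,0,0,0,-0.12]]'; python3 -m inch '[[-0.2,0,0,0,-0.12],[-0.2,0,0,0,-0.12],[-0.2,0,0,0,-0.12],[-0.2,0,0,0,-0.12],[-0.2,0,0,0,-0.12],[-0.2,0,0,0,-0.12],[-0.2,0,0,0,-0.12],[-0.2,0,0,0,-0.12],[-0.2,0,0,0,-0.12],[-0.2,0,0,0,-0.07]]';  python3 -m inch '[[-0.2,0,0,0,0],[-0.2,0,0,0,0]]'; python3 -c "
from h import *
d=snap('wrist','w3')
for c,a,r in blobs(d,(0,150,90),(8,255,255),80)+blobs(d,(0,0,190),(180,60,255),30): print(c,a,np.round(r[1:],1),np.round(onz(d,*c,.0085)[:2],4))
go(.5935,-.103,.014,85)"
```

```text
t: 10.18
position: [0.5901, -0.1037, 0.2438]
orientation: [0.578, 0.816, -0.0, -0.001]
contact_force: [0.6, 0.1, 0.9]
finger_gap: 0.055
grasp_force: 0.0
t: 11.02
position: [0.5901, -0.1028, 0.2439]
orientation: [0.041, 0.999, 0.0, -0.001]
contact_force: [0.9, 1.3, 0.7]
finger_gap: 0.055
grasp_force: 0.0
t: 11.18
position: [0.5903, -0.1029, 0.2444]
orientation: [0.045, 0.999, 0.0, -0.001]
contact_force: [0.4, 0.2, 0.0]
finger_gap: 0.0553
grasp_force: 0.0Traceback (most recent call last):
  File "<string>", line 4, in <module>
    for c,a,r in blobs(d,(0,150,90),(8,255,255),80)+blobs(d,(0,0,190),(180,60,255),30): print(c,a,np.round(r[1:],1),np.round(onz(d,*c,.0085)[:2],4))
                                                                                                  ~~~~~~~~^^^^^^^^^
    return _wrapfunc(a, 'round', decimals=decimals, out=out)
    return _wrapit(obj, method, *args, **kwds)
    conv = _array_converter(obj)
ValueError: setting an array element with a sequence. The requested array has an inhomogeneous shape after 1 dimensions. The detected shape was (2,) + inhomogeneous part.
```

```bash
python3 -c "
from h import *
d=snap('wrist','w3')
for c,a,r in blobs(d,(0,150,90),(8,255,255),80): print(c,a,np.round(onz(d,*c,.0085)[:2],4))
go(.5935,-.103,.014,85)"
```

```text
[529.47019868 160.56953642] 151 [0.5482 0.159 ]
[311.97860963 191.38502674] 187 [ 0.5695 -0.1028]
[312.7679558 268.5359116] 181 [ 0.6579 -0.11  ]
[357.56675063 382.21662469] 397 [ 0.8271 -0.0653]
at [ 0.5906 -0.103   0.245 ] yaw 84.9 shift [-3.20e-01  1.00e-02  2.31e+01] turn -0.002 q6 -1.86
```

```bash
python3 -m inch '[[-0.2,-0.25,0,3.5,0],[-0.2,0,0,4,0],[-0.2,0,0,4,0],[-0.2,0,0,4,0],[-0.2,0,0,3.5,0],[-0.2,0,0,2.5,0],[-0.2,0,0,1.6,0],[-0.2,0,0,0,0],[1,0,0,0,0],[1,0,0,0,0]]'; python3 -m inch '[[1,0,0,0,0],[1,0,0,0,0],[1,0,0,0,0],[1,0,0,0,0],[1,0,0,0,0],[1,0,0,0,0],[1,0,0,-1.5,0],[1,0,0,-3.5,0],[1,0,0,-4,0],[1,0,0,-4,0]]' ; python3 -m inch '[[1,0,0,-4,0.12],[1,0,0,-4,0.12],[1,0,0,0,0.12],[1,0,0,0,0.12],[1,0,0,0,0.12],[1,0,0,0,0.12],[1,0,0,0,0.12],[1,0,0,0,0.12],[1,0,0,0,0.12],[1,0,0,0,0.12]]' ;   python3 -m inch '[[1,0,0,0,0.12],[1,0,0,0,0.12],[1,0,0,0,0.07],[1,0,0,0,0]]' ;python3 -c "
from h import *
go(.589,.1236,.0235,-1.6)"
```

```text
t: 12.12
position: [0.5933, -0.1033, 0.0145]
orientation: [0.044, 0.999, 0.0, -0.0]
contact_force: [-1.1, 0.6, 0.1]
finger_gap: 0.0442
grasp_force: 0.0
t: 12.95
position: [0.5924, -0.1029, 0.1453]
orientation: [0.044, 0.999, 0.0, -0.001]
contact_force: [0.5, -0.3, 0.0]
finger_gap: 0.0145
grasp_force: 12.0
t: 13.78
position: [0.5933, -0.1032, 0.2245]
orientation: [0.603, 0.798, -0.0, -0.0]
contact_force: [0.0, 0.4, -0.7]
finger_gap: 0.0141
grasp_force: 12.0
t: 14.12
position: [0.5933, -0.1033, 0.2246]
orientation: [0.717, 0.697, -0.0, -0.0]
contact_force: [0.6, -0.3, -0.9]
finger_gap: 0.015
grasp_force: 12.0
at [ 0.5933 -0.1033  0.2246] yaw -1.6 shift [22.66 -1.07 20.11] turn -0.001 q6 -0.34
```

```bash
python3 -m inch '[[1,3.24,-0.15,0,0],[1,3.24,-0.15,0,0],[1,3.24,-0.15,0,0],[1,3.24,-0.15,0,0],[1,3.24,-0.15,0,0],[1,3.24,-0.15,1,0],[1,3.22,-0.17,2,0],[1,0,0,3.5,0],[1,0,0,3.5,0],[1,0,0,2,0]]';python3 -m inch '[[1,0,0,0,0],[1,0,0,0,0],[1,0,0,0,0]]'; python3 -c "
from h import *
go(.589,.1236,.0235,-1.6)"
```

```text
t: 14.95
position: [0.5864, 0.1243, 0.1007]
orientation: [0.715, 0.699, -0.002, -0.002]
contact_force: [-0.4, 0.6, -0.9]
finger_gap: 0.0145
grasp_force: 12.0
t: 15.2
position: [0.5902, 0.1234, 0.1067]
orientation: [0.716, 0.698, 0.001, 0.001]
contact_force: [-0.3, 0.4, 0.7]
finger_gap: 0.0145
grasp_force: 12.0
at [0.5902 0.1234 0.1067] yaw -1.5 shift [ 0.02 -0.14  8.32] turn 0.002 q6 0.03
```

Now tube 2 down, release, up, and across to tube 3.

```bash
python3 -m inch '[[1,0,-0.12,2.5,0],[1,0,0,2.5,0],[1,0,0,1.5,0],[1,0,0,1,0],[1,0,0,0.75,0],[1,0,0,0,0],[0.52,0,0,0,0],[0.52,0,0,0,0],[0.52,0,0,0,0]]'; python3 -m inch '[[0.52,0,0,-1.5,0],[0.52,0,0,-2.5,0],[0.52,0,0,-3.5,0],[0.52,0,0,-4,0],[0.52,0,0,-4,0],[0.52,0,0,-4,0],[0.52,0,0,-3,0],[0,0,0,0,0]]';  python3 -c "
from h import *
d=snap('side')
for c,a,r in blobs(d,(0,150,90),(8,255,255),20): print(np.round(c),a,np.round(onz(d,*c,.0085)[:2],3))
go(.655,-.108,.25,78)"
```

```text
t: 15.95
position: [0.5885, 0.1235, 0.0235]
orientation: [0.717, 0.698, 0.001, 0.001]
contact_force: [-0.4, -0.5, 0.8]
finger_gap: 0.0224
grasp_force: 0.0
t: 16.62
position: [0.5915, 0.1237, 0.2568]
orientation: [0.716, 0.698, 0.006, 0.005]
contact_force: [-0.1, 0.1, 0.2]
finger_gap: 0.0266
grasp_force: 0.0
[287. 110.] 108 [0.672 0.873]
[401. 167.] 456 [0.903 0.398]
[413. 224.] 256 [0.828 0.133]
[310. 230.] 38 [0.594 0.168]
[295. 231.] 38 [0.56  0.172]
[431. 253.] 369 [0.824 0.022]
[377. 309.] 82 [ 0.657 -0.109]
at [0.5901 0.1236 0.2529] yaw -1.5 shift [-22.98   7.1    0.35] turn -1.388 q6 0.03
```

```bash
python3 -m inch '[[0,-3.28,1.01,0,0],[0,-3.28,1.01,0,0],[0,-3.28,1.01,0,0],[0,-3.28,1.01,0,0],[0,-3.28,1.01,0,0],[0,-3.28,1.01,0,0],[0,-3.3,1.04,0,0],[-0.2,0,0,0,-0.12],[-0.2,0,0,0,-0.12],[-0.2,0,0,0,-0.12]]'; python3 -m inch '[[-0.2,0,0,0,-0.12],[-0.2,0,0,0,-0.12],[-0.2,0,0,0,-0.12],[-0.2,0,0,0,-0.12],[-0.2,0,0,0,-0.12],[-0.2,0,0,0,-0.12],[-0.2,0,0,0,-0.12],[-0.2,0,0,0,-0.12],[-0.2,0,0,0,-0.07],[-0.2,0,0,0,0]]'; python3 -c "
from h import *
d=snap('wrist','w4')
for c,a,r in blobs(d,(0,150,90),(8,255,255),80): print(c,a,np.round(onz(d,*c,.0085)[:2],4))
go(.656,-.108,.014,78)"
```

```text
t: 17.5
position: [0.6516, -0.1088, 0.2452]
orientation: [0.578, 0.816, -0.0, -0.001]
contact_force: [-0.4, 0.5, 0.1]
finger_gap: 0.0551
grasp_force: 0.0
t: 18.33
position: [0.6516, -0.1079, 0.2455]
orientation: [0.103, 0.995, 0.0, -0.001]
contact_force: [0.1, 0.5, -0.3]
finger_gap: 0.0552
grasp_force: 0.0
[523.99367089  89.66455696] 158 [0.5548 0.163 ]
[525.42405063 118.00632911] 158 [0.5886 0.1589]
[635.69512195 283.86585366] 82 [0.8598 0.3745]
[624.71875 290.40625] 96 [0.864  0.3474]
[612.66666667 297.32352941] 102 [0.8683 0.3192]
[635.24705882 298.23529412] 85 [0.8874 0.3793]
[467.00552486 304.30939227] 181 [0.8071 0.0579]
[600.06422018 304.23853211] 109 [0.8723 0.2913]
[624.16091954 304.98850575] 87 [0.8917 0.3517]
[481.61392405 311.07594937] 158 [0.8226 0.0784]
[612.375      311.88541667] 96 [0.8959 0.3238]
[634.32926829 312.2804878 ] 82 [0.9154 0.3836]
[452.12571429 318.24      ] 175 [0.8221 0.0366]
[599.78217822 318.99009901] 101 [0.9001 0.2956]
[623.25882353 319.10588235] 85 [0.9198 0.3558]
[360.75047619 338.74857143] 525 [ 0.8226 -0.0835]
[611.5 326. ] 90 [0.9238 0.3277]
[476.11564626 328.42176871] 147 [0.8471 0.0701]
[458.2516129  332.83870968] 155 [0.8468 0.0443]
[599.35869565 332.81521739] 92 [0.9277 0.3   ]
[610.64705882 339.44705882] 85 [0.952  0.3321]
at [ 0.6517 -0.1079  0.2458] yaw 78.0 shift [-0.47  0.07 23.17] turn 0.000 q6 -1.71
```

View pics/w4.png

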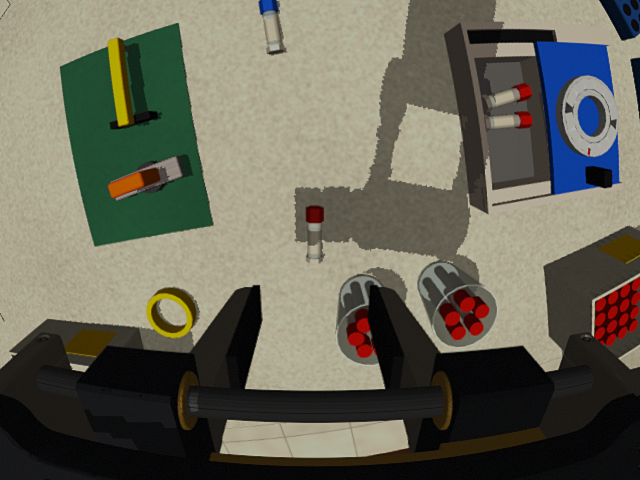

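```bash
python3 -c "
from h import *
d=snap('wrist')
print(onz(d,360,278,0),onz(d,340,300,0),onz(d,382,290,0),onz(d,315,214,.0085),onz(d,315,257,.0085))
go(.656,-.108,.014,78)"
```

```text
[ 0.74469819 -0.0714345   0.        ] [ 0.76803166 -0.0999998   0.        ] [ 7.66111152e-01 -4.77035361e-02 -5.55111512e-17] [ 0.65609902 -0.10726562  0.0085    ] [ 0.70479326 -0.11757885  0.0085    ]
at [ 0.6519 -0.1079  0.246 ] yaw 78.0 shift [-0.45  0.07 23.2 ] turn -0.001 q6 -1.71
```

```bash
python3 -m inch '[[-0.2,-2.7,0.05,3.2,0],[-0.2,0,0,4,0],[-0.2,0,0,4,0],[-0.2,0,0,4,0],[-0.2,0,0,3.7,0],[-0.2,0,0,2.7,0],[-0.2,0,0,1.6,0],[-0.2,0,0,0,0],[1,0,0,0,0],[1,0,0,0,0]]'; python3 -m inch '[[1,0,0,0,0],[1,0,0,0,0],[1,0,0,0,0],[1,0,0,0,0],[1,0,0,0,0],[1,0,0,0,0],[1,0,0,-1.5,0],[1,0,0,-3.5,0],[1,0,0,-4,0],[1,0,0,-4,0]]' ; python3 -m inch '[[1,0,0,-4,0.12],[1,0,0,-4,0.12],[1,0,0,0,0.12],[1,0,0,0,0.12],[1,0,0,0,0.12],[1,0,0,0,0.12],[1,0,0,0,0.12],[1,0,0,0,0.12],[1,0,0,0,0.12],[1,0,0,0,0.12]]' ;   python3 -m inch '[[1,0,0,0,0.12],[1,0,0,0,0.07],[1,0,0,0,0]]' ;python3 -c "
from h import *
go(.629,.1225,.0235,-1.6)"
```

```text
t: 19.27
position: [0.6794, -0.1134, 0.0161]
orientation: [0.104, 0.995, -0.0, 0.001]
contact_force: [-0.2, 0.2, 0.6]
finger_gap: 0.0437
grasp_force: 0.0
t: 20.1
position: [0.6781, -0.1129, 0.1472]
orientation: [0.104, 0.995, 0.0, -0.001]
contact_force: [0.7, -0.9, -0.0]
finger_gap: 0.0147
grasp_force: 12.0
t: 20.93
position: [0.6787, -0.1131, 0.2266]
orientation: [0.649, 0.76, 0.0, 0.0]
contact_force: [-0.5, -0.4, -0.3]
finger_gap: 0.0144
grasp_force: 12.0
t: 21.18
position: [0.6788, -0.1131, 0.2265]
orientation: [0.717, 0.697, 0.0, 0.0]
contact_force: [-0.1, -0.2, -0.3]
finger_gap: 0.0148
grasp_force: 12.0
at [ 0.6788 -0.1131  0.2265] yaw -1.6 shift [23.41 -5.67 20.29] turn -0.001 q6 -0.31
```

```bash
python3 -m inch '[[1,3.34,-0.81,0,0],[1,3.34,-0.81,0,0],[1,3.34,-0.81,0,0],[1,3.34,-0.81,0,0],[1,3.34,-0.81,0,0],[1,3.34,-0.81,1,0],[1,3.37,-0.81,2,0],[1,0,0,3.5,0],[1,0,0,3.5,0],[1,0,0,2,0]]';python3 -m inch '[[1,0,0,0,0],[1,0,0,0,0],[1,0,0,0,0]]'; python3 -c "
from h import *
go(.629,.1225,.0235,-1.6)"
```

```text
t: 22.02
position: [0.6261, 0.1233, 0.1022]
orientation: [0.715, 0.699, -0.002, -0.001]
contact_force: [-0.6, 0.6, -0.5]
finger_gap: 0.0145
grasp_force: 12.0
t: 22.27
position: [0.63, 0.1223, 0.1079]
orientation: [0.716, 0.698, 0.001, 0.001]
contact_force: [0.7, 0.7, 0.5]
finger_gap: 0.0143
grasp_force: 12.0
at [0.63   0.1223 0.1079] yaw -1.5 shift [ 0.02 -0.13  8.44] turn 0.002 q6 0.03
```

```bash
python3 -m inch '[[1,0,-0.13,2.5,0],[1,0,0,2.5,0],[1,0,0,1.5,0],[1,0,0,1,0],[1,0,0,0.85,0],[1,0,0,0,0],[0.54,0,0,0,0],[0.54,0,0,0,0],[0.54,0,0,0,0]]'; python3 -m inch '[[0.54,0,0,-1.5,0],[0.54,0,0,-2.5,0],[0.54,0,0,-3.5,0],[0.54,0,0,-4,0],[0.54,0,0,-4,0],[0.54,0,0,-4,0],[0.54,0,0,-3,0],[0,0,0,0,0]]';  python3 -m inch '[[0,-1,0,0,0],[0,-2,0,0,0],[0,-2,0,0,0],[0,-1,0,0,0],[0,0,0,0,0],[0,0,0,0,0],[0,0,0,0,0]]';  python3 -c "
from h import *
d=snap('wrist','w5');cv2.imwrite('pics/w5c.png',cv2.resize(d['image'][0:300,180:460],None,fx=2,fy=2)[:,:,::-1])
go(.655,.214,.14,88)"
```

```text
t: 23.02
position: [0.628, 0.1224, 0.0231]
orientation: [0.717, 0.698, 0.001, 0.001]
contact_force: [0.1, -0.1, -0.3]
finger_gap: 0.0212
grasp_force: 0.0
t: 23.68
position: [0.6309, 0.1226, 0.2579]
orientation: [0.716, 0.698, 0.006, 0.006]
contact_force: [0.6, 0.5, 0.6]
finger_gap: 0.0258
grasp_force: 0.0
t: 24.27
position: [0.6252, 0.063, 0.2463]
orientation: [0.717, 0.698, -0.0, -0.001]
contact_force: [1.0, 0.1, 0.3]
finger_gap: 0.0461
grasp_force: 0.0
at [0.6253 0.0632 0.2465] yaw -1.5 shift [15.15  2.58 10.65] turn -1.562 q6 -0.07
```

View pics/w5c.png

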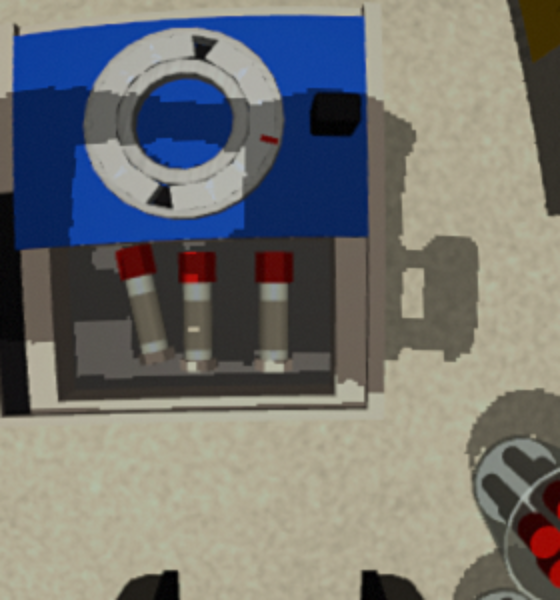

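```bash
python3 -m inch '[[0,3.03,0.56,0,0],[0,3.03,0.56,0,0],[0,3.03,0.56,0,0],[0,3.03,0.56,0,0],[0,3.03,0.56,0,-0.12],[0,0,0,0,-0.12],[0,0,0,0,-0.12],[0,0,0,0,-0.12],[0,0,0,0,-0.12],[0,0,0,0,-0.12]]';  python3 -m inch '[[0,0,0,0,-0.12],[0,0,0,0,-0.12],[0,0,0,0,-0.12],[0,0,0,0,-0.12],[0,0,0,0,-0.12],[0,0,0,0,-0.12],[0,0,0,0,-0.12],[-0.2,0,0,0,0],[-0.2,0,0,0,0],[-0.2,0,0,0,0]]';  python3 -c "
from h import *
d=snap('wrist','w6');print(proj(d,[.658,.2136,.088]),proj(d,[.59,.2155,.066]))
go(.658,.2136,.068,88.4)"
```

```text
t: 25.15
position: [0.6572, 0.2144, 0.2466]
orientation: [0.422, 0.907, -0.0, -0.0]
contact_force: [-0.7, 0.3, 0.1]
finger_gap: 0.0461
grasp_force: 0.0
t: 25.98
position: [0.6574, 0.2137, 0.2468]
orientation: [0.02, 1.0, 0.0, -0.0]
contact_force: [0.1, 0.3, -0.9]
finger_gap: 0.0552
grasp_force: 0.0
[313.48650155 228.80629703] [312.60594878 150.47274299]
at [0.6575 0.2135 0.2468] yaw 87.7 shift [-6.000e-02  1.000e-02  1.788e+01] turn -0.012 q6 -1.39
```

View pics/w6.png

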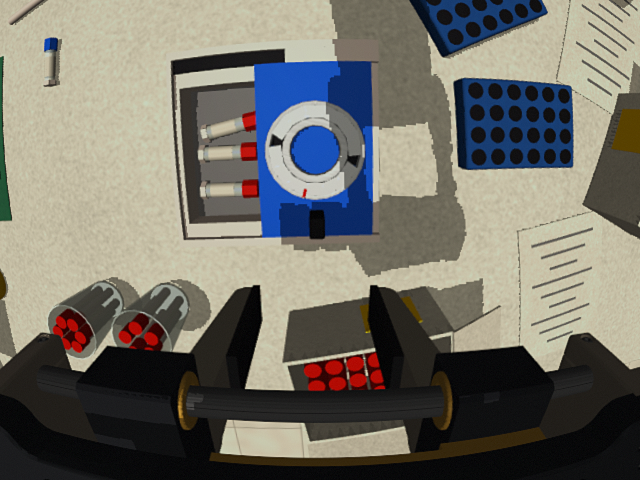

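```bash
python3 -m inch '[[-0.2,0,0.15,3,-0.012],[-0.2,0,0,4,0],[-0.2,0,0,4,0],[-0.2,0,0,3.5,0],[-0.2,0,0,2.2,0],[-0.2,0,0,1.2,0],[-0.2,0,0,0,0],[1,0,0,0,0],[1,0,0,0,0],[1,0,0,0,0]]' 20;  python3 -m inch '[[1,0,0,0,0],[1,0,0,0,0],[1,0,0,0,0],[1,0,0,0,0],[1,0,0,0,0],[1,0,0,0,0]]';  python3 -c "
from h import *
d=snap('wrist','w7')
go(.658,.2136,.068,88.4)"
```

```text
t: 26.87
position: [0.6586, 0.2148, 0.0693]
orientation: [0.013, 1.0, 0.0, 0.001]
contact_force: [-1.3, 0.2, 0.7]
finger_gap: 0.0373
grasp_force: 0.0
t: 27.37
position: [0.6578, 0.2151, 0.0682]
orientation: [0.013, 1.0, 0.0, 0.0]
contact_force: [0.7, 2.4, 1.5]
finger_gap: 0.0144
grasp_force: 20.0
at [0.6578 0.2152 0.0682] yaw 88.5 shift [-0.02 -0.16  0.02] turn 0.003 q6 -1.40
```

Fin gripped (14 mm). Slide shut.

```bash
python3 -m inch '[[1,0,-0.5,0,0],[1,0,-1,0,0],[1,0,-1,0,0],[1,0,-1,0,0],[1,0,-1,0,0],[1,0,-1,0,0],[1,0,-1,0,0],[1,0,-1,0,0],[1,0,-0.5,0,0],[1,0,-0.3,0,0]]';  python3 -m inch '[[1,0,-0.2,0,0],[1,0,-0.2,0,0],[1,0,-0.1,0,0],[1,0,0,0,0],[1,0,0,0,0]]';  python3 -c "
from h import *
go(.658,.2136,.068,88.4)"
```

```text
t: 28.25
position: [0.6567, 0.1324, 0.0682]
orientation: [0.013, 1.0, 0.001, 0.002]
contact_force: [5.3, 7.9, -2.7]
finger_gap: 0.014
grasp_force: 20.0
t: 28.67
position: [0.6567, 0.1324, 0.0682]
orientation: [0.013, 1.0, 0.005, 0.002]
contact_force: [7.2, 19.9, -3.1]
finger_gap: 0.0145
grasp_force: 20.0
at [0.6567 0.1324 0.0682] yaw 88.5 shift [0.08 8.12 0.09] turn 0.003 q6 -1.53
```

```bash
python3 -m inch '[[1,0,-0.3,0,0],[1,0,0,0,0],[1,0,0,0,0]]';  python3 -m inch '[[1,0,0.8,0,0],[-0.2,0,0,0,0],[-0.2,0,0,0,0],[-0.2,0,0,0,0],[-0.2,0,0,0,0],[-0.2,0,0,-2,0],[-0.2,0,0,-4,0],[-0.2,0,0,-4,0],[-0.2,0,0,-4,0],[-0.2,0,0,-4,0]]'; python3 -m inch '[[-0.2,2,0,0,0],[-0.2,2,0,0,0],[-0.2,2,0,0,0],[-0.2,0,0,0,0],[-0.2,0,0,0,0],[-0.2,0,0,0,0]]'; python3 -c "
from h import *
d=snap('wrist','w7');c=d['image'][0:300,100:440];cv2.imwrite('pics/w7c.png',cv2.resize(c,None,fx=2,fy=2)[:,:,::-1])
go()"
```

```text
t: 28.92
position: [0.6567, 0.1323, 0.0681]
orientation: [0.013, 1.0, 0.007, 0.003]
contact_force: [8.3, 29.2, -5.3]
finger_gap: 0.0142
grasp_force: 20.0
t: 29.75
position: [0.655, 0.131, 0.2497]
orientation: [0.013, 1.0, -0.0, -0.0]
contact_force: [1.5, -0.7, -1.0]
finger_gap: 0.055
grasp_force: 0.0
t: 30.25
position: [0.596, 0.1327, 0.248]
orientation: [0.013, 1.0, -0.0, 0.0]
contact_force: [0.1, 0.2, -0.2]
finger_gap: 0.0548
grasp_force: 0.0
at [0.5962 0.1328 0.2479] yaw 88.5 shift [0. 0. 0.] turn 0.000 q6 -1.52
```

View pics/w7c.png

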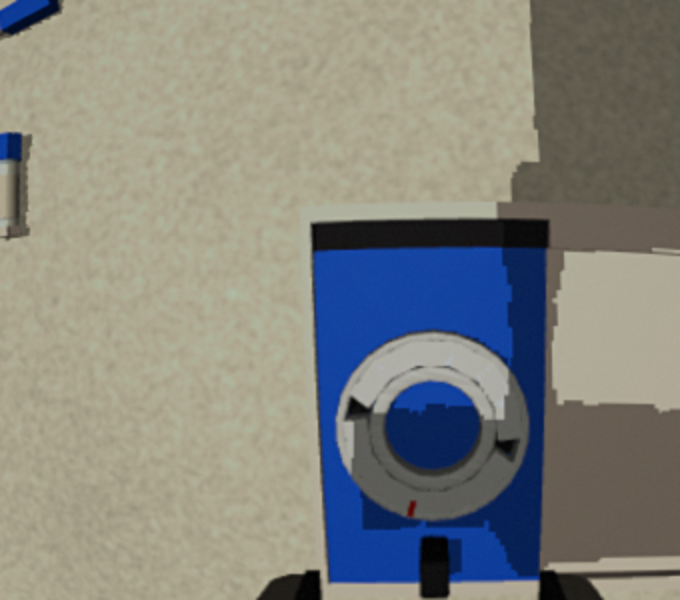

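```bash
python3 - <<'E'
from h import *
d=snap('wrist');im=d['image'];g=im.max(2).astype(int)
# ring: fit outer ellipse from low-saturation region
hsv=cv2.cvtColor(im,cv2.COLOR_RGB2HSV)
c0=(100+433/2,425/2)
m=((hsv[:,:,1]<70)&(g>45)).astype(np.uint8);yy,xx=np.mgrid[:480,:640];rr=np.hypot(xx-c0[0],yy-c0[1]);m[rr>52]=0
cn=max(cv2.findContours(m,cv2.RETR_EXTERNAL,cv2.CHAIN_APPROX_NONE)[0],key=cv2.contourArea);e=cv2.fitEllipse(cn);print(e,onz(d,*e[0],.066))
pts=[]
b=((g<40)&(rr>27)&(rr<46)).astype(np.uint8)
n,l,st,c=cv2.connectedComponentsWithStats(b)
for i in range(1,n):
    if st[i,4]>8: P=onz(d,*c[i],.066);print(c[i],st[i,4],np.round(P,4))
cv2.imwrite('pics/ring.png',cv2.resize(im[150:275,250:380],None,fx=4.6,fy=4.6,interpolation=cv2.INTER_CUBIC)[:,:,::-1])
E
```

```text
((315.84149169921875, 211.73048400878906), (92.54794311523438, 95.71858215332031), 96.76225280761719) [0.58650536 0.13514079 0.066     ]
[278.07142857 203.57142857] 56 [0.5776 0.0999 0.066 ]
[352.44067797 222.49152542] 59 [0.5978 0.1697 0.066 ]
```

View pics/ring.png

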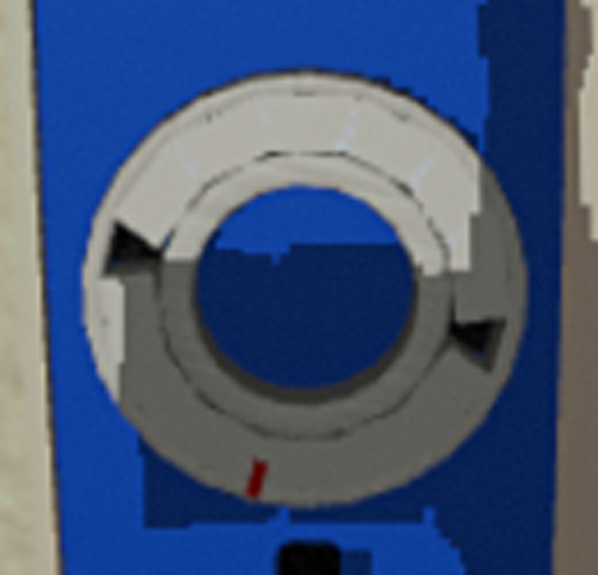

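```bash
python3 -c "
from h import *
go(.56,-.29,.27,-10)"
```

```text
at [0.5962 0.1328 0.2478] yaw 88.5 shift [  2.51 -42.36  -2.22] turn -1.423 q6 -1.52
```

```bash
python3 -m inch '[[-0.2,0.25,-3.6,-0.2,0],[-0.2,0.25,-3.8,-0.2,0],[-0.2,0.25,-3.8,-0.2,0],[-0.2,0.25,-3.9,-0.2,0],[-0.2,0.25,-3.9,-0.2,0],[-0.2,0.25,-3.9,-0.2,0],[-0.2,0.25,-3.9,-0.2,0],[-0.2,0.25,-3.9,-0.2,0],[-0.2,0.25,-3.9,-0.2,0],[-0.2,0.25,-3.9,-0.2,0]]';python3 -m inch '[[-0.2,0.25,-3.9,-0.2,0.12],[-0.2,0,0,0,0.12],[-0.2,0,0,0,0.12],[-0.2,0,0,0,0.12],[-0.2,0,0,0,0.12],[-0.2,0,0,0,0.12],[-0.2,0,0,0,0.12],[-0.2,0,0,0,0.12],[-0.2,0,0,0,0.12],[-0.2,0,0,0,0.12]]';python3 -m inch '[[-0.2,0,0,0,0.12],[-0.2,0,0,0,0.12],[-0.2,0,0,0,0.12],[-0.2,0,0,0,0.12],[-0.2,0,0,0,0.04],[-0.2,0,0,0,0],[-0.2,0,0,0,0]]'; python3 -c "
from h import *
go(.56,-.29,.27,-10); d=snap('wrist','w8')"
```

```text
t: 31.18
position: [0.5605, -0.2535, 0.2678]
orientation: [0.013, 1.0, -0.0, 0.0]
contact_force: [0.7, 0.2, -0.1]
finger_gap: 0.0552
grasp_force: 0.0
t: 32.02
position: [0.5575, -0.2905, 0.2696]
orientation: [0.578, 0.816, 0.0, -0.0]
contact_force: [0.6, 0.5, -0.4]
finger_gap: 0.0553
grasp_force: 0.0
t: 32.6
position: [0.5573, -0.2904, 0.2696]
orientation: [0.766, 0.643, -0.0, -0.0]
contact_force: [0.7, -0.1, -0.2]
finger_gap: 0.055
grasp_force: 0.0
at [ 0.5573 -0.2904  0.2696] yaw -10.0 shift [ 0.09  0.26 -0.04] turn 0.001 q6 -0.50
```

View pics/w8.png

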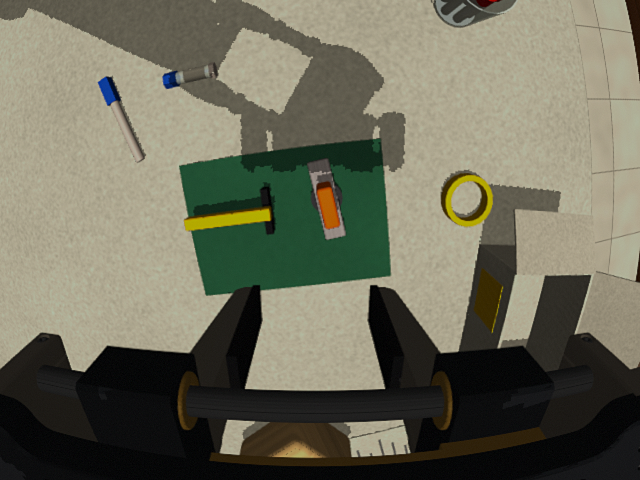

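```bash
python3 - <<'E'
from h import *
d=snap('wrist')
f=lambda u,v,z:np.round(onz(d,u,v,z)[:2],4)
a=f(318,160,.026);b=f(336,236.5,.026);print('bar',a,b,(a+b)/2,np.linalg.norm(b-a),np.degrees(np.arctan2(*(a-b)[::-1])))
for n,lo,hi in [('or',(4,150,150),(14,255,255)),('ye',(22,120,80),(32,255,255))]:
  for c,A,r in blobs(d,lo,hi,200):
    box=cv2.boxPoints(r);print(n,np.round(c,1),A,[ (np.round(p).astype(int).tolist(),f(*p,.072 if n=='or' else .040).tolist()) for p in box])
g=cv2.inRange(cv2.cvtColor(d['image'],cv2.COLOR_RGB2HSV),np.array((60,80,20)),np.array((90,255,255)))
cn=max(cv2.findContours(g,cv2.RETR_EXTERNAL,cv2.CHAIN_APPROX_SIMPLE)[0],key=cv2.contourArea)
print('mat',[f(*p[0],.002).tolist() for p in cv2.approxPolyDP(cn,8,True)])
print('heel ends',f(266,188,.032),f(270,233,.032))
c=d['image'][140:300,175:395];cv2.imwrite('pics/w8c.png',cv2.resize(c,None,fx=3.6,fy=3.6,interpolation=cv2.INTER_CUBIC)[:,:,::-1])
E
```

```text
bar [ 0.5703 -0.2369] [ 0.5757 -0.3253] [ 0.573  -0.2811] 0.08856477855219871 93.49562477982063
ye [468.3 200.3] 871 [([445, 175], [0.7051, -0.2724]), ([492, 175], [0.7633, -0.2796]), ([492, 226], [0.7596, -0.3397]), ([445, 226], [0.6997, -0.33])]
ye [227.6 219.4] 1087 [([183, 219], [0.411, -0.2708]), ([269, 207], [0.5102, -0.2766]), ([271, 220], [0.5092, -0.2911]), ([185, 232], [0.409, -0.2859])]
mat [[0.6447, -0.2259], [0.4058, -0.2128], [0.4039, -0.274], [0.4925, -0.2796], [0.4964, -0.2609], [0.5096, -0.261], [0.5008, -0.316], [0.4944, -0.2998], [0.4025, -0.2945], [0.3977, -0.3801], [0.6341, -0.3936]]
heel ends [ 0.5097 -0.2563] [ 0.5038 -0.3068]
```

```bash
python3 -c "
from h import *
go(.573,-.281,.047,3.5)"
```

```text
at [ 0.5572 -0.2902  0.2697] yaw -10.0 shift [ 1.18  1.4  22.27] turn -0.235 q6 -0.50
```

```bash
python3 -m inch '[[-0.2,1.18,1.4,3,0],[-0.2,0,0,3.5,-0.12],[-0.2,0,0,3.5,-0.115],[-0.2,0,0,3.5,0],[-0.2,0,0,3.5,0],[-0.2,0,0,2,0],[-0.2,0,0,0,0],[-0.2,0,0,0,0]]'; python3 -c "
from h import *
go(.573,-.281,.047,3.5); d=snap('side','s3'); c=d['image'][330:460,230:430];cv2.imwrite('pics/s3c.png',cv2.resize(c,None,fx=4,fy=4)[:,:,::-1])"
```

```text
t: 33.37
position: [0.5724, -0.2804, 0.0791]
orientation: [0.685, 0.728, -0.0, -0.001]
contact_force: [0.3, -0.4, 1.4]
finger_gap: 0.0551
grasp_force: 0.0
at [ 0.5724 -0.2804  0.0791] yaw 3.5 shift [-0.07  0.06  3.21] turn -0.001 q6 -0.71
```

```bash
python3 -m inch '[[-0.2,0,0.05,2,0],[-0.2,0,0,1.2,0],[-0.2,0,0,0,0],[1,0,0,0,0],[1,0,0,0,0],[1,0,0,0,0],[1,0,0,0,0],[1,0,0,0,0],[1,0,0,0,0],[1,0,0,0,0]]' 45;  python3 -m inch '[[1,0,0,0,0],[1,0,0,-1,0],[1,0,0,-2,0],[1,0,0,-3.5,0],[1,0,0,-4,0],[1,0,0,-4,0],[1,0,0,-4,0],[1,0,0,-2,0],[1,0,0,0,0],[1,0,0,0,0]]'; python3 -c "
from h import *
go(.5875,.1348,.2,-15.2); d=snap('side','s3')
c,a,r=max(blobs(d,(100,150,60),(125,255,255),20),key=lambda q:q[1]);print(c)"
```

```text
t: 34.25
position: [0.5734, -0.2808, 0.048]
orientation: [0.686, 0.728, -0.0, 0.0]
contact_force: [-1.2, 0.5, 1.9]
finger_gap: 0.0158
grasp_force: 45.0
t: 35.08
position: [0.5738, -0.2809, 0.254]
orientation: [0.686, 0.728, 0.0, 0.001]
contact_force: [0.9, -0.6, -3.2]
finger_gap: 0.0154
grasp_force: 45.0
at [ 0.5738 -0.2809  0.254 ] yaw 3.4 shift [41.43  3.85  5.35] turn 0.325 q6 -0.70
[221.71557377 187.44508197]
```

```bash
python3 -m inch '[[1,3.45,0.32,0,0.03],[1,3.45,0.32,0,0.03],[1,3.45,0.32,0,0.03],[1,3.45,0.32,0,0.03],[1,3.45,0.32,0,0.03],[1,3.45,0.32,0,0.03],[1,3.45,0.32,0,0.03],[1,3.45,0.32,0,0.03],[1,3.45,0.32,0,0.03],[1,3.45,0.32,0,0.03]]';python3 -c "
from h import *
go(.5875,.1348,.2,-15.2)"
```

```text
t: 35.97
position: [0.6293, 0.0616, 0.249]
orientation: [0.787, 0.617, -0.002, -0.002]
contact_force: [0.2, -0.3, -1.4]
finger_gap: 0.0158
grasp_force: 45.0
at [0.6293 0.0616 0.249 ] yaw -13.8 shift [ 6.11 -5.78  4.93] turn 0.024 q6 0.15
```

```bash
python3 -m inch '[[1,2,-1.9,0.5,0.024],[1,2.1,-1.95,1,0],[1,2,-1.95,1,0],[1,0,0,1,0],[1,0,0,0.9,0],[1,0,0,0,0],[1,0,0,0,0],[1,0,0,0,0],[1,0,0,0,0]]';python3 - <<'E'
from h import *
go(.5875,.1348,.2,-15.2)
d=snap('wrist','w9');s=d['s'];R=Ro.from_quat(s['orientation']).as_matrix();P=s['position']
T=lambda x,y,z:np.round(proj(d,P+R@np.array([x,y,z])),1)
print('bar near end corners top',T(.045,-.012,.022),T(.045,.012,.022),'bottom',T(.045,-.012,.034),T(.045,.012,.034),'pin end',T(.036,0,.043),'10mm further',T(.055,0,.022),T(.021,0,-.024))
cv2.imwrite('pics/w9c.png',cv2.resize(d['image'][180:400,210:420],None,fx=2.7,fy=2.7,interpolation=cv2.INTER_CUBIC)[:,:,::-1])
E
```

```text
t: 36.72
position: [0.5911, 0.1324, 0.2094]
orientation: [0.794, 0.607, 0.0, 0.0]
contact_force: [0.2, -0.4, -1.7]
finger_gap: 0.0158
grasp_force: 45.0
at [0.5911 0.1324 0.2094] yaw -15.2 shift [ 0.14 -0.41  0.94] turn -0.000 q6 0.29
bar near end corners top [290.8 212.9] [338.7 212.9] bottom [292.2 208. ] [337.2 208.1] pin end [314.7 220.4] 10mm further [314.7 193.2] [314.8 296. ]
```

View pics/w9c.png

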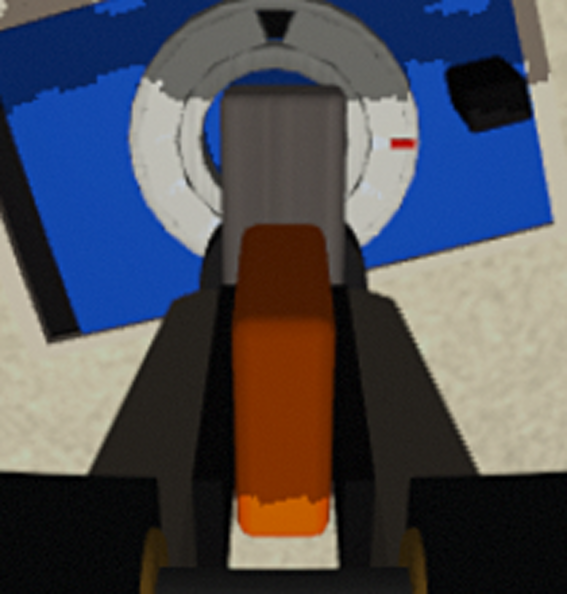

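```bash
python3 - <<'E'
from h import *
d=snap('wrist');go(.5875,.1348,.2,-15.2)
f=lambda u,v:onz(d,210+u/2.7,180+v/2.7,.066)[:2]
h=f(275,22);m=f(402,144);print('hole',h,'red',m)
for c in ([.5875,.1348],):
    for n,p in(('h',h),('m',m)): v=p-c;print(n,np.hypot(*v),np.degrees(np.arctan2(v[1],v[0])))
im=d['image'];hsv=cv2.cvtColor(im,cv2.COLOR_RGB2HSV)
pts=[]
c0=proj(d,[.5875,.1348,.066])
for a in np.radians(np.r_[np.arange(190,351,4)]):   # rays upward; outermost low-saturation pixel
    for r in np.arange(70,35,-.5):
        u,v=c0[0]+r*np.cos(a),c0[1]+r*np.sin(a)
        if hsv[int(round(v)),int(round(u)),1]<90: pts.append(onz(d,u,v,.066)[:2]);break
pts=np.array(pts);A=np.c_[2*pts,np.ones(len(pts))];s=np.linalg.lstsq(A,(pts**2).sum(1),rcond=None)[0];print('centre',s[:2],'r',np.sqrt(s[2]+s[:2]@s[:2]),len(pts))
E
```

```text
at [0.591  0.1327 0.2096] yaw -15.2 shift [ 0.11 -0.39  0.96] turn 0.000 q6 0.29
hole [0.59924038 0.17081388] red [0.62773931 0.12305171]
h 0.03787923533723492 71.94423639897171
m 0.04191925645474951 -16.27571862953233
centre [0.59060054 0.14864139] r 0.04052168005740126 41
```

```bash
python3 -m inch '[[1,0.15,-0.35,1.5,0.014],[1,0,0,2.5,0],[1,0,0,2.5,0],[1,0,0,2,0],[1,0,0,0.9,0],[1,0,0,0,0],[1,0,0,0,0],[1,0,0,0,0],[1,0,0,0,0]]';python3 -c "
from h import *
go(.588,.135,.1,-16)"
```

```text
t: 37.57
position: [0.5888, 0.1357, 0.117]
orientation: [0.798, 0.602, 0.001, 0.001]
contact_force: [0.6, 0.0, -2.0]
finger_gap: 0.0155
grasp_force: 45.0
at [0.5888 0.1357 0.117 ] yaw -15.9 shift [-0.09 -0.06  1.69] turn 0.001 q6 0.30
```

```bash
python3 -m inch '[[1,-0.09,-0.06,0.3,0],[1,0,0,0.3,0],[1,0,0,0.3,0],[1,0,0,0.2,0],[1,0,0,0,0],[1,0,0,0,0]]';python3 -c "
from h import *
go(.588,.135,.1,-16);print(robot.state()['contact_force'],robot.state()['ft_torque'])"
```

```text
t: 38.07
position: [0.5872, 0.135, 0.1039]
orientation: [0.798, 0.602, 0.001, 0.0]
contact_force: [4.3, 1.2, -3.2]
finger_gap: 0.0152
grasp_force: 45.0
at [0.5872 0.135  0.1039] yaw -15.9 shift [0.02 0.08 0.39] turn 0.001 q6 0.30
[ 4.30396444  1.1631296  -3.24922225] [-0.00629598 -0.74651989 -0.11509311]
```

```bash
python3 -m inch '[[1,0.02,0.08,0.2,0],[1,0,0,0.2,0],[1,0,0,0.1,0],[1,0,0,0,0],[1,0,0,0,0]]';python3 -c "
from h import *
go(.588,.135,.1,-16);print(robot.state()['contact_force'],robot.state()['ft_torque'])"
```

```text
t: 38.48
position: [0.5876, 0.135, 0.0999]
orientation: [0.798, 0.602, 0.0, 0.0]
contact_force: [-0.0, 0.1, 4.6]
finger_gap: 0.0154
grasp_force: 45.0
at [0.5876 0.135  0.0999] yaw -15.9 shift [ 0.01  0.04 -0.01] turn 0.001 q6 0.30
[-0.0144949   0.07919873  4.61000713] [0.05019332 0.25307428 0.03102903]
```

```bash
python3 -m inch '[[1,0,0,0,0.06],[1,0,0,0,0.1],[1,0,0,0,0.1],[1,0,0,0,0.1],[1,0,0,0,0.1],[1,0,0,0,0.1],[1,0,0,0,0.1],[1,0,0,0,0.1],[1,0,0,0,0.1],[1,0,0,0,0]]';python3 -c "
from h import *
go(.588,.135,.1,-16);print(robot.state()['contact_force'],robot.state()['ft_torque'])"
python3 -m inch '[[1,0,0,0,0.08],[1,0,0,0,0.08],[1,0,0,0,0.08],[1,0,0,0,0.08],[1,0,0,0,0.06],[1,0,0,0,0.06],[1,0,0,0,0],[1,0,0,0,0]]';python3 -c "
from h import *
go(.588,.135,.1,-16);print(robot.state()['contact_force'],robot.state()['ft_torque'])"
```

```text
t: 39.32
position: [0.5882, 0.1348, 0.1]
orientation: [0.977, 0.214, 0.001, 0.0]
contact_force: [1.9, 0.0, 4.0]
finger_gap: 0.0157
grasp_force: 45.0
at [0.5882 0.1348 0.1   ] yaw -65.3 shift [-0.02 -0.02 -0.  ] turn -0.861 q6 1.17
[1.91565265 0.0247581  4.01263371] [-0.06540969 -0.20164964 -0.10752561]
t: 39.98
position: [0.588, 0.1347, 0.1]
orientation: [1.0, 0.0, 0.001, 0.001]
contact_force: [0.7, -1.0, 6.5]
finger_gap: 0.0182
grasp_force: 54.6
at [0.588  0.1347 0.1   ] yaw -89.9 shift [-0.   -0.03 -0.  ] turn -1.291 q6 1.60
[ 0.68448323 -1.02363913  6.51332949] [-0.22308532 -0.05928673  1.76423321]
```

```bash
python3 -m inch '[[1,0,0,0,-0.04],[1,0,0,0,-0.03],[1,0,0,0,0],[1,0,0,0,0]]';python3 -c "
from h import *
go(.588,.135,.1,-16);print(robot.state()['contact_force'],robot.state()['ft_torque'],robot.state()['finger_gap'])"
```

```text
t: 40.32
position: [0.588, 0.1347, 0.1]
orientation: [0.999, 0.035, 0.001, 0.001]
contact_force: [0.8, 0.3, 5.5]
finger_gap: 0.0175
grasp_force: 47.6
at [0.588  0.1347 0.1   ] yaw -86.0 shift [-0.   -0.03 -0.  ] turn -1.222 q6 1.53
[0.84200421 0.31073495 5.4912647 ] [-0.2259687  -0.03088509  1.21555167] 0.017484566001472707
```

```bash
python3 -m inch '[[1,0,0,0,-0.04],[1,0,0,0,-0.03],[1,0,0,0,0],[1,0,0,0,0]]';python3 -c "
from h import *
go(.588,.135,.1,-16);print(robot.state()['contact_force'],robot.state()['ft_torque'],robot.state()['finger_gap'])"
```

```text
t: 40.65
position: [0.588, 0.1347, 0.0999]
orientation: [0.998, 0.069, 0.001, 0.0]
contact_force: [1.7, 0.7, 4.4]
finger_gap: 0.0168
grasp_force: 44.3
at [0.588  0.1347 0.0999] yaw -82.1 shift [ 0.   -0.03 -0.01] turn -1.154 q6 1.46
[1.74938465 0.6759775  4.38371948] [-0.22969685 -0.04201509  0.56589765] 0.016771340008237542
```

```bash
python3 -m inch '[[1,0,0,0,-0.03],[1,0,0,0,-0.03],[1,0,0,0,0],[1,0,0,0,0]]';python3 - <<'E'
from h import *
go();s=robot.state();print(s['contact_force'],s['ft_torque'],s['finger_gap'])
for n in('wrist','side','scene'):
    d=snap(n,n+'10');c0=proj(d,[.588,.135,.066])
    for c,a,r in blobs(d,(0,120,60),(8,255,255),3)+blobs(d,(172,120,60),(180,255,255),3):
        P=onz(d,*c,.066);v=P[:2]-[.588,.135]
        if np.hypot(*v)<.06: print(n,c,a,np.hypot(*v),np.degrees(np.arctan2(v[1],v[0])))
E
```

```text
t: 40.98
position: [0.5879, 0.1346, 0.0999]
orientation: [0.995, 0.098, 0.001, 0.0]
contact_force: [0.7, -1.5, 6.0]
finger_gap: 0.0156
grasp_force: 44.4
at [0.5879 0.1346 0.0999] yaw -78.7 shift [0. 0. 0.] turn 0.000 q6 1.40
[ 0.68159422 -1.54464665  6.03808746] [-0.25784099  0.03860593  0.07257859] 0.015642217560102267
wrist [386.5942029  280.02898551] 69 0.04106747659398425 -74.99756525828579
wrist [332.  366.5] 8 0.05821784621270611 -158.04876702183145
```

```bash
python3 -m inch '[[1,0,0,-0.4,0],[1,0,0,-0.6,0],[1,0,0,-1,0],[1,0,0,-2,0],[1,0,0,-3,0],[1,0,0,-3,0],[1,0,0,-3,0],[1,0,0,-2,0],[1,0,0,0,0],[1,0,0,0,0]]';python3 - <<'E'
from h import *
go(.573,-.2808,.25,3.5)
d=snap('wrist','w11');s=d['s'];R=Ro.from_quat(s['orientation']).as_matrix();P=s['position']
cc=[]
for c,a,r in blobs(d,(0,120,60),(8,255,255),20):
    Q=onz(d,*c,.066);v=Q[:2]-[.588,.135]
    if np.hypot(*v)<.06: print(c,a,np.hypot(*v),np.degrees(np.arctan2(v[1],v[0])))
d=snap('side','s11')
for c,a,r in blobs(d,(100,150,60),(125,255,255),20): print(np.round(c),a,np.round(onz(d,*c,.0085)[:2],3))
E
```

```text
t: 41.97
position: [0.5872, 0.1351, 0.2494]
orientation: [0.995, 0.097, 0.0, -0.0]
contact_force: [-0.4, 0.1, -2.4]
finger_gap: 0.0158
grasp_force: 44.5
at [0.5872 0.1351 0.2494] yaw -78.9 shift [-9.41 40.54 -0.07] turn -1.438 q6 1.40
[358.34782609 218.69565217] 23 0.04078009830635797 -75.28289434851094
[277. 172.] 916 [0.565 0.451]
[221. 184.] 840 [0.414 0.427]
[307. 227.] 1154 [0.589 0.181]
[312. 220.] 87 [0.607 0.207]
[199. 335.] 115 [ 0.334 -0.094]
[250. 333.] 80 [ 0.421 -0.11 ]
```

```bash
python3 -m inch '[[1,-0.78,3.38,0,0],[1,-0.78,3.38,0,0],[1,-0.78,3.38,0,0],[1,-0.78,3.38,0,0],[1,-0.78,3.38,0,0],[1,-0.78,3.38,0,0],[1,-0.78,3.38,0,0],[1,-0.78,3.38,0,0],[1,-0.78,3.38,0,0],[1,-0.78,3.38,0,0]]';python3 -m inch '[[1,-0.8,3.38,0,0],[1,-0.8,3.38,0,0],[1,0,0,0,-0.12],[1,0,0,0,-0.12],[1,0,0,0,-0.12],[1,0,0,0,-0.12],[1,0,0,0,-0.12],[1,0,0,0,-0.12],[1,0,0,0,-0.12],[1,0,0,0,-0.12]]';python3 -m inch '[[1,0,0,0,-0.12],[1,0,0,0,-0.12],[1,0,0,0,-0.12],[1,0,0,0,-0.12],[1,0,0,0,0],[1,0,0,0,0],[1,0,0,0,0]]';python3 -c "
from h import *
go(.575,-.281,.0485,3.5)"
```

```text
t: 42.9
position: [0.5739, -0.2126, 0.2458]
orientation: [0.995, 0.096, -0.002, -0.002]
contact_force: [1.0, -0.5, -1.6]
finger_gap: 0.0159
grasp_force: 44.5
t: 43.73
position: [0.5715, -0.2802, 0.2456]
orientation: [0.837, 0.548, -0.001, -0.003]
contact_force: [0.5, -0.0, -1.3]
finger_gap: 0.0156
grasp_force: 44.5
t: 44.32
position: [0.5722, -0.2807, 0.2473]
orientation: [0.686, 0.728, -0.0, -0.001]
contact_force: [0.1, -0.2, -2.5]
finger_gap: 0.0157
grasp_force: 44.5
at [ 0.5722 -0.2807  0.2473] yaw 3.4 shift [-0.08  0.31 19.88] turn -0.002 q6 -0.70
```

```bash
python3 -m inch '[[1,0,1.0,3,0],[1,0,0,4,0],[1,0,0,4,0],[1,0,0,4,0],[1,0,0,2.5,0],[1,0,0,1.2,0],[1,0,0,0.6,0],[1,0,0,0.3,0],[1,0,0,0.15,0],[1,0,0,0,0]]';python3 -c "
from h import *
go(.573,-.281,.0483,3.5);print(robot.state()['contact_force'])"
```

```text
t: 45.15
position: [0.584, -0.2814, 0.0534]
orientation: [0.685, 0.729, 0.0, 0.002]
contact_force: [0.3, 0.1, -2.5]
finger_gap: 0.0157
grasp_force: 44.5
at [ 0.584  -0.2814  0.0534] yaw 3.5 shift [ 0.11 -1.1   0.51] turn 0.001 q6 -0.70
[ 0.31100073  0.08202016 -2.51998473]
```

```bash
python3 -m inch '[[1,0,0,0.2,0],[1,0,0,0.15,0],[1,0,0,0.12,0],[1,0,0,0,0],[1,0,0,0,0]]';python3 -c "
from h import *
go();print(robot.state()['contact_force'])"; python3 -m inch '[[0,0,0,0,0],[0,0,0,0,0],[0,0,0,0,0],[0,0,0,0,0],[0,0,0,0,0],[0,0,0,-2,0],[0,0,0,-4,0],[0,0,0,-4,0],[0,0,0,-4,0],[0,0,0,-4,0]]'; python3 -m inch '[[0,0,-2,-3,0],[0,0,-3,0,0],[0,0,-3,0,0],[0,0,-2,0,0],[0,0,0,0,0],[0,0,0,0,0],[0,0,0,0,0],[0,0,0,0,0]]'; python3 - <<'E'
from h import *
d=snap('wrist','w12');go()
f=lambda u,v,z:np.round(onz(d,u,v,z)[:2],4)
for n,lo,hi,z in [('or',(4,130,90),(16,255,255),.072),('ye',(22,120,80),(32,255,255),.04)]:
  for c,A,r in blobs(d,lo,hi,150):
    print(n,np.round(c,1),A,[ (np.round(p).astype(int).tolist(),f(*p,z).tolist()) for p in cv2.boxPoints(r)])
E
```

```text
t: 45.57
position: [0.5834, -0.2809, 0.048]
orientation: [0.685, 0.729, 0.0, 0.001]
contact_force: [-1.5, 0.8, 5.2]
finger_gap: 0.0158
grasp_force: 44.6
at [ 0.5834 -0.2809  0.048 ] yaw 3.6 shift [0. 0. 0.] turn 0.000 q6 -0.70
[-1.54825098  0.77137584  5.23107498]
t: 46.4
position: [0.5824, -0.2803, 0.2284]
orientation: [0.685, 0.729, -0.0, -0.0]
contact_force: [1.2, -0.4, 1.0]
finger_gap: 0.0462
grasp_force: 0.0
t: 47.07
position: [0.4838, -0.2866, 0.2565]
orientation: [0.685, 0.729, 0.0, 0.0]
contact_force: [-0.5, -0.6, -0.6]
finger_gap: 0.046
grasp_force: 0.0
at [ 0.4838 -0.2866  0.2565] yaw 3.6 shift [0. 0. 0.] turn 0.000 q6 -0.81
or [416. 223.] 613 [([407, 243], [0.5767, -0.3015]), ([410, 202], [0.5743, -0.2605]), ([425, 203], [0.5897, -0.2603]), ([422, 244], [0.5926, -0.3016])]
ye [291.7 208.2] 1257 [([243, 209], [0.4092, -0.2848]), ([245, 195], [0.4106, -0.2702]), ([340, 207], [0.5096, -0.2768]), ([338, 221], [0.509, -0.2913])]
ye [517.3 245. ] 723 [([497, 221], [0.6907, -0.2781]), ([538, 221], [0.7488, -0.2731]), ([538, 269], [0.7652, -0.3333]), ([497, 269], [0.7037, -0.3357])]
```

```bash
python3 -m inch '[[0,0,0,0,-0.12],[0,0,0,0,-0.12],[0,0,0,0,-0.12],[0,0,0,0,-0.12],[0,0,0,0,-0.12],[0,0,0,0,-0.12],[0,0,0,0,-0.12],[0,0,0,0,-0.12],[0,0,0,0,-0.12],[0,0,0,0,-0.12]]'; python3 -m inch '[[0,0,0,0,-0.12],[0,0,0,0,-0.12],[0,0,0,0,0],[0,0,0,0,0]]'; python3 - <<'E'
from h import *
go(.4596,-.2808,.026,86.2)
d=snap('wrist');im=cv2.imread('pics/w7.png')
d['s']={'position':np.array([.5962,.1328,.2479]),'orientation':Ro.from_euler('z',178.5,degrees=True).__mul__(Ro.from_euler('x',180,degrees=True)).as_quat()}
R=Ro.from_quat(d['s']['orientation']).as_matrix();print('check y yaw',np.degrees(np.arctan2(R[1,1],R[0,1])))
g=im.max(2);m=((g<50)).astype(np.uint8);m[:100]=0;m[140:]=0;m[:,:240]=0;m[:,385:]=0
n,l,st,c=cv2.connectedComponentsWithStats(m);i=1+np.argmax(st[1:,4]);print(st[i])
for u in range(260,376,14):
    r=np.where(l[:,u]==i)[0]
    if len(r): print(u,r.min(),r.max(),np.round(onz(d,u,r.min()-.5,.052)[:2],4),np.round(onz(d,u,r.max()+.5,.052)[:2],4))
print('lid right edge',np.round(onz(d,100+316/2,250/2,.052),4),np.round(onz(d,100+329/2,580/2,.052),4))
print('lid left',np.round(onz(d,100+546/2,250/2,.052),4),np.round(onz(d,100+540/2,578/2,.052),4))
E
```

```text
t: 47.95
position: [0.4836, -0.2865, 0.2563]
orientation: [0.15, 0.989, 0.0, -0.0]
contact_force: [-0.3, 0.8, -0.0]
finger_gap: 0.046
grasp_force: 0.0
t: 48.28
position: [0.4834, -0.2866, 0.2564]
orientation: [0.036, 0.999, 0.0, -0.0]
contact_force: [0.1, 0.2, -0.6]
finger_gap: 0.0459
grasp_force: 0.0
at [ 0.4834 -0.2866  0.2564] yaw 85.9 shift [ 2.42  0.4  23.04] turn -0.005 q6 -2.25
check y yaw 88.49999999999999
[ 256  109  118   17 1576]
260 112 124 [0.49   0.0849] [0.5026 0.0844]
274 111 124 [0.4898 0.0982] [0.5033 0.0978]
288 111 123 [0.4904 0.1115] [0.5029 0.1111]
302 110 122 [0.49   0.1247] [0.5024 0.1243]
316 110 122 [0.4904 0.1378] [0.5028 0.1375]
330 110 122 [0.4906 0.1509] [0.5031 0.1507]
344 110 122 [0.4908 0.1641] [0.5033 0.1639]
358 110 123 [0.4908 0.1774] [0.5043 0.1772]
372 110 123 [0.4907 0.1908] [0.5043 0.1906]
lid right edge [0.5029 0.0825 0.052 ] [0.672  0.0789 0.052 ]
lid left [0.5057 0.1915 0.052 ] [0.6738 0.1903 0.052 ]
```

```bash
python3 -m inch '[[0,2.42,0.4,2.5,0],[0,0,0,4,0],[0,0,0,4,0],[0,0,0,4,0],[0,0,0,4,0],[0,0,0,2.5,0],[0,0,0,1.4,0],[0,0,0,0.6,0],[0,0,0,0,0],[0,0,0,0,0]]'; python3 -c "
from h import *
go(.4596,-.2808,.026,86.2)"; python3 -m inch '[[1,0,0,0,0],[1,0,0,0,0],[1,0,0,0,0],[1,0,0,0,0],[1,0,0,0,0],[1,0,0,0,0],[1,0,0,0,0],[1,0,0,0,0]]' 30;python3 -c "
from h import *
go(.4596,-.2808,.026,86.2)"
```

```text
t: 49.17
position: [0.4597, -0.2816, 0.0275]
orientation: [0.035, 0.999, -0.0, 0.0]
contact_force: [-0.3, 0.3, 0.3]
finger_gap: 0.0458
grasp_force: 0.0
at [ 0.4597 -0.2816  0.0275] yaw 86.0 shift [0.02 0.08 0.15] turn -0.003 q6 -2.27
t: 49.83
position: [0.4593, -0.2813, 0.0271]
orientation: [0.034, 0.999, -0.0, 0.0]
contact_force: [-0.2, -0.4, 2.4]
finger_gap: 0.014
grasp_force: 30.0
at [ 0.4593 -0.2813  0.0271] yaw 86.1 shift [-0.03  0.06  0.11] turn -0.003 q6 -2.28
```

```bash
python3 -m inch '[[1,0,0,-1,0],[1,0,0,-2.5,0],[1,0,0,-4,0],[1,0,0,-4,0],[1,0,0,-4,0],[1,0,0,-3,0.05],[1,0,0,0,0.12],[1,0,0,0,0.12],[1,0,0,0,0.12],[1,0,0,0,0.12]]'; python3 -m inch '[[1,0,0,0,0.12],[1,0,0,0,0.12],[1,0,0,0,0.12],[1,0,0,0,0.12],[1,0,0,0,0.12],[1,0,0,0,0.12],[1,0,0,0,0.12],[1,0,0,0,0.12],[1,0,0,0,0.12],[1,0,0,0,0.12]]'; python3 -m inch '[[1,0,0,0,0.12],[1,0,0,0,0.12],[1,0,0,0,0.12],[1,0,0,0,0.12],[1,0,0,0,0.12],[1,0,0,0,0.12],[1,0,0,0,0.12],[1,0,0,0,0.12],[1,0,0,0,0.12],[1,0,0,0,0.12]]';python3 -c "
from h import *
go(.4522,.093,.20,-91.2)"
```

```text
t: 50.67
position: [0.4589, -0.2808, 0.2122]
orientation: [0.298, 0.955, 0.0, 0.0]
contact_force: [-0.2, 0.4, -1.1]
finger_gap: 0.0137
grasp_force: 30.0
t: 51.5
position: [0.4588, -0.2807, 0.2119]
orientation: [0.785, 0.62, -0.0, -0.0]
contact_force: [0.4, 0.5, -1.1]
finger_gap: 0.0135
grasp_force: 30.0
t: 52.33
position: [0.4589, -0.2807, 0.2119]
orientation: [0.998, 0.068, -0.0, -0.0]
contact_force: [0.2, -0.6, -0.5]
finger_gap: 0.0137
grasp_force: 30.0
at [ 0.4589 -0.2807  0.2119] yaw -82.2 shift [  4.44 -37.11   1.21] turn 0.158 q6 0.66
```

```bash
python3 -m inch '[[1,0.4,-3.37,0,0],[1,0.4,-3.37,0,0],[1,0.4,-3.37,0,0],[1,0.4,-3.37,0,0],[1,0.4,-3.37,0,0],[1,0.4,-3.37,0,0],[1,0.4,-3.37,0,0],[1,0.4,-3.37,0,0],[1,0.4,-3.37,0,0],[1,0.4,-3.37,0,0]]'; python3 -m inch '[[1,0.44,-3.37,0,0.08],[1,0,0,1,0.078],[1,0,0,3,0],[1,0,0,3,0],[1,0,0,2,0],[1,0,0,0,0],[1,0,0,0,0],[1,0,0,0,0]]';python3 - <<'E'
from h import *
go(.4522,.093,.0715,-91.2)
d=snap('wrist','w13');s=d['s'];R=Ro.from_quat(s['orientation']).as_matrix();P=s['position']
T=lambda x,y,z:np.round(proj(d,P+R@np.array([x,y,z])),1)
print('tip pred',T(.044,0,.0251),T(.044,0,.0),'bar end',T(.05,-.007,-.013),T(.05,.007,-.013),'seam start',proj(d,[.4962,.0945,.046]),proj(d,[.4975,.1835,.046]))
cv2.imwrite('pics/w13c.png',cv2.resize(d['image'][100:400,160:480],None,fx=2,fy=2,interpolation=cv2.INTER_CUBIC)[:,:,::-1])
E
```

```text
t: 53.17
position: [0.4501, 0.0599, 0.2121]
orientation: [0.997, 0.071, 0.0, -0.0]
contact_force: [0.8, -0.2, -0.2]
finger_gap: 0.0138
grasp_force: 30.0
t: 53.83
position: [0.4513, 0.0921, 0.1233]
orientation: [1.0, -0.008, 0.001, 0.0]
contact_force: [1.3, 0.8, 0.1]
finger_gap: 0.0139
grasp_force: 30.0
at [0.4513 0.0921 0.1233] yaw -90.9 shift [ 0.08 -0.09  5.18] turn 0.006 q6 1.52
tip pred [315.9 212.2] [316.1 224.4] bar end [299.  217.9] [333.4 218. ] seam start [310.94408355 193.83232984] [179.46079964 196.08352222]
```

View pics/w13c.png

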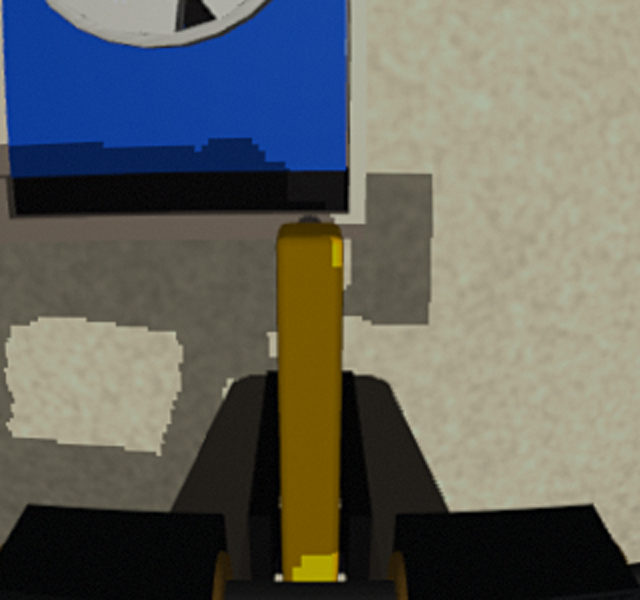

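```bash
python3 - <<'E'
from h import *
d=snap('wrist');go()
for u,a,b in((320,170,211.5),(20,176.5,215)): print(onz(d,160+u/2,100+a/2,.052)[:2],onz(d,160+u/2,100+b/2,.052)[:2])
print('right end',onz(d,160+349/2,100+190/2,.05)[:2],'left',onz(d,160+10/2,100+196/2,.05)[:2])
o,r=ray(d,315,210);print('tip fwd', o+r*(.046+.0522-o[2])/r[2])
E
```

```text
at [0.4518 0.092  0.1237] yaw -90.9 shift [0. 0. 0.] turn 0.000 q6 1.52
[0.50317671 0.0885861 ] [0.48984613 0.08874565]
[0.50448367 0.18764452] [0.49147421 0.18897405]
right end [0.49633701 0.07939717] left [0.49777358 0.19285481]
tip fwd [0.49683597 0.09184054 0.0982    ]
```

```bash
python3 -m inch '[[1,0.07,0.23,1,0],[1,0,0,1.5,0],[1,0,0,1.2,0],[1,0,0,0.6,0],[1,0,0,0.3,0],[1,0,0,0.2,0],[1,0,0,0,0],[1,0,0,0,0]]';python3 -c "
from h import *
go(.4525,.0897,.0711,-90.9);print(robot.state()['contact_force'])"
```

```text
t: 54.6
position: [0.4515, 0.0898, 0.0742]
orientation: [1.0, -0.008, 0.001, 0.0]
contact_force: [0.5, 1.4, -0.3]
finger_gap: 0.0135
grasp_force: 30.0
at [0.4515 0.0898 0.0742] yaw -90.9 shift [0.1  0.01 0.31] turn 0.000 q6 1.52
[ 0.47650614  1.38563337 -0.33847266]
```

```bash
python3 -m inch '[[1,0.1,0,0.1,0],[1,0,0,0.1,0],[1,0,0,0.1,0],[1,0,0,0.05,0],[1,0,0,0,0]]';python3 -c "
from h import *
go(.4525,.0897,.0711,-90.9);print(robot.state()['contact_force'])"
```

```text
t: 55.02
position: [0.4523, 0.0899, 0.0706]
orientation: [1.0, -0.008, 0.0, 0.0]
contact_force: [-2.1, 0.1, 3.1]
finger_gap: 0.0138
grasp_force: 30.0
at [0.4523 0.0899 0.0706] yaw -90.9 shift [ 0.02  0.02 -0.05] turn 0.001 q6 1.52
[-2.13190035  0.07832411  3.05858081]
```

```bash
python3 -m inch '[[1,0,-0.1,0.05,0],[1,0,-0.2,0,0],[1,0,-0.22,0,0],[1,0,-0.22,0,0],[1,0,-0.22,0,0],[1,0,-0.22,0,0],[1,0,-0.22,0,0],[1,0,-0.22,0,0],[1,0,-0.22,0,0],[1,0,-0.22,0,0]]'; python3 -m inch '[[1,0,-0.22,0,0],[1,0,-0.22,0,0],[1,0,-0.22,0,0],[1,0,-0.22,0,0],[1,0,-0.22,0,0],[1,0,-0.22,0,0],[1,0,-0.22,0,0],[1,0,-0.22,0,0],[1,0,-0.22,0,0],[1,0,-0.22,0,0]]'; python3 -m inch '[[1,0,-0.22,0,0],[1,0,-0.22,0,0],[1,0,-0.22,0,0],[1,0,-0.22,0,0],[1,0,-0.22,0,0],[1,0,-0.22,0,0],[1,0,-0.22,0,0],[1,0,-0.22,0,0],[1,0,-0.22,0,0],[1,0,-0.22,0,0]]'
```

```text
t: 55.85
position: [0.4531, 0.1103, 0.0702]
orientation: [1.0, -0.008, 0.001, 0.0]
contact_force: [-0.5, -4.8, 6.1]
finger_gap: 0.0139
grasp_force: 30.0
t: 56.68
position: [0.4533, 0.1322, 0.0701]
orientation: [1.0, -0.008, 0.001, 0.0]
contact_force: [0.3, -4.9, 5.4]
finger_gap: 0.0139
grasp_force: 30.0
t: 57.52
position: [0.4536, 0.1542, 0.0702]
orientation: [1.0, -0.008, 0.001, 0.001]
contact_force: [-0.4, -5.2, 6.1]
finger_gap: 0.0139
grasp_force: 30.0
```

```bash
python3 -m inch '[[1,0,-0.22,0,0],[1,0,-0.22,0,0],[1,0,-0.22,0,0],[1,0,-0.22,0,0],[1,0,-0.22,0,0],[1,0,-0.22,0,0],[1,0,-0.22,0,0],[1,0,-0.22,0,0],[1,0,-0.22,0,0],[1,0,-0.22,0,0]]'; python3 -m inch '[[1,0,-0.22,0,0],[1,0,-0.22,0,0],[1,0,-0.22,0,0],[1,0,-0.22,0,0],[1,0,-0.1,0,0],[1,0,0,0,0],[1,0,0,0,0]]'; python3 -c "
from h import *
print(robot.state()['contact_force']);go()"
```

```text
t: 58.35
position: [0.4539, 0.1762, 0.0702]
orientation: [1.0, -0.008, 0.001, 0.001]
contact_force: [0.4, -6.7, 5.7]
finger_gap: 0.014
grasp_force: 30.1
t: 58.93
position: [0.454, 0.1867, 0.0702]
orientation: [1.0, -0.008, 0.001, -0.0]
contact_force: [0.4, -2.0, 6.2]
finger_gap: 0.0139
grasp_force: 30.0
[ 0.38021857 -2.02126153  6.22587326]
at [0.454  0.1867 0.0702] yaw -90.9 shift [0. 0. 0.] turn 0.000 q6 1.73
```

```bash
python3 - <<'E'
from h import *
d=snap('wrist','w14');s=d['s'];R=Ro.from_quat(s['orientation']).as_matrix();P=s['position']
T=lambda x,y,z:np.round(proj(d,P+R@np.array([x,y,z])),1)
print('pred bar end',T(.05,-.007,-.013),T(.05,.007,-.013),'mid',T(.03,-.007,-.013),T(.03,.007,-.013))
m=cv2.inRange(cv2.cvtColor(d['image'],cv2.COLOR_RGB2HSV),np.array((18,120,40)),np.array((34,255,255)))
for v in (214,218,222,230,240): 
    u=np.where(m[v,250:390])[0]+250; print(v,(u.min(),u.max()) if len(u) else None)
dark=d['image'].max(2)<45
for v in (192,196,200): u=np.where(dark[v,150:480])[0]+150; print('groove row',v,u.min(),u.max(),np.round(onz(d,u.min(),v,.05)[:2],4),np.round(onz(d,u.max(),v,.05)[:2],4))
E
```

```text
pred bar end [299.  217.9] [333.5 218. ] mid [299.6 264.1] [332.7 264.2]
214 (np.int64(300), np.int64(330))
218 (np.int64(299), np.int64(331))
222 (np.int64(298), np.int64(332))
230 (np.int64(298), np.int64(331))
240 (np.int64(298), np.int64(331))Traceback (most recent call last):
  File "<stdin>", line 9, in <module>
    return umr_minimum(a, axis, None, out, keepdims, initial, where)
ValueError: zero-size array to reduction operation minimum which has no identity
```

```bash
python3 -m inch '[[1,0,0,-1,0],[1,0,0,-2,0],[1,0,0,-3,0],[1,0,0,-4,0],[1,0,0,-3,0],[1,0,3.5,0,0],[1,0,3.5,0,0],[1,0,3.5,0,0],[1,0,3.5,0,0],[1,0,3.5,0,0]]'; python3 -m inch '[[1,0.2,3.5,0,0],[1,0.2,3.5,0,0],[1,0.2,3.5,0,0],[1,0.2,3.5,0,0],[1,0.2,3.5,0,0],[1,0.2,3.5,0,0],[1,0.2,3.5,0,0],[1,0.2,3.5,0,0],[1,0,0,0,0],[1,0,0,0,0]]'; python3 -c "
from h import *
d=snap('wrist');print([np.round(onz(d,*c,.072),4) for c,a,r in blobs(d,(4,130,90),(16,255,255),150)])
go(.475,-.29,.0275,-92)"
```

```text
t: 59.82
position: [0.4498, 0.0109, 0.1994]
orientation: [1.0, -0.007, -0.001, -0.001]
contact_force: [1.2, 0.7, -1.6]
finger_gap: 0.0139
grasp_force: 30.0
t: 60.65
position: [0.4621, -0.2691, 0.199]
orientation: [1.0, -0.009, -0.0, -0.001]
contact_force: [-1.1, -0.8, -1.4]
finger_gap: 0.0138
grasp_force: 30.0
[array([ 0.5833, -0.281 ,  0.072 ])]
at [ 0.4622 -0.268   0.199 ] yaw -90.9 shift [ 1.33  2.23 17.14] turn 0.019 q6 0.83
```

```bash
python3 -m inch '[[1,1.3,2.2,2,0],[1,0,0,4,0],[1,0,0,4,0],[1,0,0,3.5,0],[1,0,0,1.8,0],[1,0,0,0.8,0],[1,0,0,0.4,0],[1,0,0,0.2,0],[1,0,0,0,0],[1,0,0,0,0]]'; python3 -c "
from h import *
go(.475,-.29,.0275,-91);print(robot.state()['contact_force'])"
```

```text
t: 61.53
position: [0.4763, -0.2918, 0.0345]
orientation: [1.0, -0.007, 0.001, 0.001]
contact_force: [0.1, 0.5, -0.6]
finger_gap: 0.0137
grasp_force: 30.0
at [ 0.4763 -0.2918  0.0345] yaw -90.9 shift [-0.14 -0.18  0.7 ] turn 0.003 q6 0.82
[ 0.10657754  0.48700871 -0.5822998 ]
```

```bash
python3 -m inch '[[1,0,0,0.3,0],[1,0,0,0.2,0],[1,0,0,0.15,0],[1,0,0,0.1,0],[1,0,0,0,0],[1,0,0,0,0]]'; python3 -c "
from h import *
go(.475,-.29,.0275,-91);print(robot.state()['contact_force'])"
```

```text
t: 62.03
position: [0.4756, -0.2915, 0.0268]
orientation: [1.0, -0.008, 0.0, 0.0]
contact_force: [-2.2, 2.9, 10.1]
finger_gap: 0.014
grasp_force: 30.0
at [ 0.4756 -0.2915  0.0268] yaw -90.9 shift [-0.07 -0.15 -0.07] turn 0.002 q6 0.82
[-2.16601031  2.8512741  10.11107438]
```

```bash
python3 -m inch '[[1,0,0,-0.12,0],[0.3,0,0,0,0],[0.3,0,0,0,0],[0.3,0,0,0,0],[0.3,0,0,0,0],[0.3,0,0,-1.5,0],[0.3,0,0,-3.5,0],[0.3,0,0,-4,0],[0.3,0,0,-4,0],[0.3,0,0,-4,0]]'; python3 -m inch '[[0,0,0,-3,0],[0,-2,0,-3,0],[0,-3,0,0,0],[0,-3,0,0,0],[0,0,0,0,0],[0,0,0,0,0],[0,0,0,0,0],[0,0,0,0,0]]';python3 - <<'E'
from h import *
go();d=snap('wrist','w15')
f=lambda u,v,z:np.round(onz(d,u,v,z)[:2],3).tolist()
for n,lo,hi,z in [('or',(4,130,90),(16,255,255),.072),('ye',(22,120,80),(32,255,255),.04)]:
  for c,A,r in blobs(d,lo,hi,150): print(n,np.round(c),A,[f(*p,z) for p in cv2.boxPoints(r)])
q=snap('side','s15')
for lo,hi in[((0,150,90),(8,255,255)),((100,150,60),(125,255,255)),((22,120,80),(32,255,255)),((4,130,90),(16,255,255))]:
    for c,A,r in blobs(q,lo,hi,30): print(lo[0],np.round(c),A)
a=d['image'];b=q['image'];cv2.imwrite('pics/fin.png',np.hstack([cv2.resize(a,(400,300)),cv2.resize(b,(400,300))])[:,:,::-1])
E
```

```text
t: 62.87
position: [0.4747, -0.2908, 0.1978]
orientation: [1.0, -0.008, -0.0, -0.0]
contact_force: [0.7, 0.0, 0.2]
finger_gap: 0.0321
grasp_force: 0.0
t: 63.53
position: [0.3958, -0.29, 0.2562]
orientation: [1.0, -0.007, 0.0, -0.0]
contact_force: [-0.8, -0.9, -0.8]
finger_gap: 0.0459
grasp_force: 0.0
at [ 0.3958 -0.29    0.2562] yaw -90.8 shift [0. 0. 0.] turn 0.000 q6 0.71
or [303.  24.] 683 [[0.59, -0.26], [0.592, -0.302], [0.577, -0.303], [0.574, -0.261]]
ye [315. 135.] 1381 [[0.525, -0.284], [0.525, -0.298], [0.426, -0.297], [0.426, -0.283]]
ye [617. 187.] 788 [[0.513, -0.631], [0.526, -0.698], [0.368, -0.746], [0.365, -0.671]]
0 [289. 110.] 146
0 [401. 167.] 464
0 [412. 224.] 294
0 [431. 254.] 418
100 [277. 172.] 975
100 [247. 191.] 124
100 [306. 227.] 1158
100 [312. 219.] 88
100 [199. 335.] 118
100 [250. 332.] 81
22 [262. 133.] 404
22 [368. 177.] 279
22 [261. 230.] 50
22 [471. 390.] 1013
22 [301. 405.] 955
22 [524. 443.] 964
4 [400. 132.] 118
4 [371. 378.] 576
```

```bash
python3 -c "
from cell import robot
print(robot.sign_off())"
```

```text
the job is handed in; nothing more can be done
None
```

The job is handed in at about 64 s of the 210 s: all three loose red-capped tubes are in the well (one about 12° askew), the lid is shut, the ring is turned to its stop, the seam is traced right to left at about 2.6 cm/s, and the spanner and stylus stand on the green mat; the ring turned only about 1.04 rad under the spanner, and I take it to be fully locked because it met a hard stop and its holes had started about 0.25 rad round.

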